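Slide a specimen tray from the bench onto the trolley and lock it in

TASK

Swing the trolley's lock bar out of the way, then slide the tray of sample tubes off the bench, over the gap and fully home into the trolley's bay until it presses the sprung back stop in, and swing the bar shut behind it. Slide the tray rather than lift and carry it, and keep it level so that neither end sags into the gap; the trolley stands on castors, so do not shove it away. Leave the tube rack standing in the tray and the other things on the bench alone.

Things in the scene. Friction and masses are not known exactly. Their poses are not given: they have to be found in the camera images.
- tray: Blue tray on the bench. Origin: middle of its underside; z up. Length along y: 200 mm over the rims (underside 176 mm, end walls slope outwards), 120 mm wide, walls 30 mm high, floor 3 mm thick. The -y end leads, towards the trolley. An upright hand plate stands at each end. 0.24 kg empty; with the rack it balances about 20 mm ahead (-y) of its middle: merely pushed, it can tip into the gap.
- tray_grip (a point): Trailing (+y) hand plate of the tray: this point is 96 mm behind the tray's origin, 50 mm above its underside. The plate is 8 mm thick (along y), 70 mm wide (along x), from the rim at 30 mm up to 64 mm above the underside. Gripped firmly or held down here, the tray stays level.
- rack: White rack with 15 capped tubes, 60 x 92 mm, 72 mm high in all, 0.35 to 0.55 kg, standing loose on the tray's floor about 30 mm ahead of the tray's middle. Origin: middle of its underside.
- trolley: Stainless trolley past the bench's right-hand end, on castors: it starts to roll along its y at about 12 N. Origin: mid-width of the tray bay, level with the bench top (z = 0), 118 mm in from the deck's edge; z up. The tray goes in along -y, axes parallel to the trolley's. The deck is cranked to some height 2 to 8 mm below the bench top that is not measured: feel for it.
- bay_mouth (a point): Middle of the bay's flared mouth in plan, y = +97 mm in the trolley's frame, level with the bench top; the deck's edge is at y = +118 mm. The side guides rise 22 mm above the deck, inner faces at x = +-64 mm (4 mm play each side of the tray) up to y = +65 mm, then flared to about +-75 mm at the mouth.
- back_stop (a joint): How far the bay's sprung back stop is pressed in, m: 0 free, 0.006 fully in; 0.6 to 1.5 N, less than the tray's friction, so a tray left against it stays. An upright plate 120 mm wide, 46 mm high. It is clamped to suit the tray, differently each time, its place not measured: when the tray has pressed it fully in, the tray's origin lies somewhere between y = -24 and +3 mm in the trolley's frame.
- lock_knob (a point): Red upright knob on the free end of the lock bar: a post 16 mm in diameter, from 20 to 70 mm above bench-top level, on a 158 mm radius about the pivot; this point is on its axis, 55 mm above bench-top level.
- lock_pivot (a point): The lock bar's vertical pivot, at x = +84, y = +110 mm in the trolley's frame, 27 mm above bench-top level. The bar is 10 mm thick, 12 mm high, its middle at this height. Thin gallery rails run 45 mm above bench-top level at x = -208 and +228 mm in the trolley's frame.
- lock_bar (a joint): Angle of the lock bar, rad. 0: shut, across the mouth of the bay along the trolley's x with its knob at the -x end. It swings level and outwards, the knob going towards the bench: 1.57 = knob straight out from the pivot along +y, stop at 1.8. Stiff pivot (0.12 N m): it stays where it is left. Shut, its inner face is at y = +105 mm in the trolley's frame.
- bench_edge (a point): A point on the top edge of the bench's right-hand end, which is straight and runs along world x. The gap from here to the trolley's deck is about 95 to 125 mm.
- gloves: Orange glove carton, 120 x 230 x 75 mm, on the bench; origin in the middle of its underside. Leave alone.
- sanitiser: Clear sanitiser bottle, 64 mm in diameter, 170 mm high; origin in the middle of its underside. Leave alone.
- sharps: Yellow sharps tub with lid, 175 x 215 mm at the top, 175 mm high; origin in the middle of its underside. Leave alone.
Mind the look-alikes: they are no part of the job. Of the things like the rack, leave any that is orange; of the rest the smaller one is meant.

How it is judged:
On the way, in this order (a step that is already met when the one before it is completed fails the run):
1. the lock bar is swung clear of the bay (more than 1.2 rad) (value of joint lock_bar above 1.2 rad), for 0.2 s.
2. the tray is home in the bay, flat on the deck and pressing the back stop in by more than half its travel (value of joint back_stop above 0.003 m and y of tray in the frame of trolley below 0.006 m and horizontal distance between tray and trolley below 0.03 m and x of tray in the frame of trolley between -0.008 and 0.008 m and height (world z) of tray below 0.001 m and angle between tray's own z axis and vertical below 0.03 rad), for 0.2 s.
At the end, for the whole second after the job is handed in: The tray stands flat on the deck (within 0.03 rad), square in the bay (within 0.06 rad and 8 mm sideways), holding the sprung back stop in by more than 3 of its 6 mm; the lock bar is shut behind it (under 0.10 rad); the rack stands upright on the tray's floor; everything is at rest (all of step 2 and angle between the y axis of tray and the y axis of trolley, either way round below 0.06 rad and value of joint lock_bar below 0.1 rad and angle between rack's own z axis and vertical below 0.08 rad and z of rack in the frame of tray below 0.006 m and horizontal distance between rack and tray below 0.07 m and linear speed of each of tray, rack below 0.01 m/s); the robot touches nothing.
It fails at once if the tray sagged or tipped (more than 0.06 rad, 3.4 degrees, off level) (angle between tray's own z axis and vertical above 0.06 rad).
It fails at once if the tray was lifted (its middle more than 15 mm above the bench top) instead of slid (height (world z) of tray above 0.015 m).
It fails at once if the trolley was shoved more than 6 mm (distance of trolley from where it was at the start of the episode above 0.006 m).
It fails at once if a bystander was moved more than 25 mm (distance of any of gloves, sanitiser, sharps from where it was at the start of the episode above 0.025 m).
It also fails if it takes over 72 s, if anything falls off the work surface, if the arm or the gripper's body presses on something with over 40 N, if the wrist force passes 120 N, or if a joint passes its speed limit or range.

ROBOT

A 6-joint arm with a two-finger parallel gripper is mounted at the origin on the work surface. World frame = base frame: x ahead of the robot, y to its left, z up, the work surface at z = 0. Lengths are in m, angles in rad, forces in N, time in s.
With the tool pointing down it reaches from about 0.35 to 0.975 m from the base axis. Payload 4.9 kg.
Tool frame: the origin (TCP) lies at the very end of the fingers, on their centre line; the grasp point (between the pads) lies 19 mm behind it; z points along the fingers, y is the direction in which the jaws open and shut (so a half turn about z gives the same grasp; the last joint's range is limited). The gripper opens to 85 mm and grips with 20 to 120 N. Pads are 22 mm wide; open, the fingers measure 114 mm over their backs; the gripper's body (76 mm by 85 mm) begins 54 mm behind the grasp point. The pads swing forward as they close: fully open they stand 13 mm farther back than shut.
Start: joints at [-1.38, 0.053, 1.613, -0, 1.476, -0.119], TCP at [0.191, -0.595, 0.231] pointing down, gripper open.
Joint ranges: [-3.01, 3.01], [-1.01, 2.22], [0.06, 2.58], [-1.02, 4.17], [0.09, 2.62], [-3.14, 3.14]. Speed limits (rad/s): [2.57, 2.57, 3.14, 3.14, 3.14, 3.14].

INTERFACE

Orientations are given as a unit quaternion [w, x, y, z].
In Python, from plant import state, eyes, job_done gives the robot as it stands.
- The arm moves only by the tool apply_moves, never from a script. Its argument "commands" is a list of rows, each an object with "linear": the shift along the tool's x, y, z in m, a list of three; "delta_rot": the turn, a rotation vector about the tool's x, y, z in degrees, a list of three; "fingers": the closure in counts, from 0 (fully open) to 255 (shut). In form: [{"linear": [x, y, z], "delta_rot": [wx, wy, wz], "fingers": fingers}, ...]. A call has exactly 8 rows; each row is the pose to reach, as a shift and turn from the pose commanded when the call began, along the tool's axes at that moment; what a row does not reach only later rows make up. A row lasts 1/10 s, in which the tool goes at most 50 mm and 8.59 degrees, less where a joint would pass 70% of its speed; a pose out of reach is approached as far as the arm can. A call with a gripper value outside its range is refused whole. The fingers move at their own pace and stop on an object; the grip force is fixed at half the most. Time passes only in rows, so rows that repeat a pose let the fingers close, or fill a call up. It gives the time, the measured TCP pose, the force and the opening at its end, in the units of the state.
- state(): the state, without advancing time (a new reading comes with each control period).
- eyes.grab_frame(name): name is "scene" or "top" or "wrist"; returns the picture (400x640x3 uint8, red, green, blue); there is no depth.
- eyes.camera_params(name): a dict with "fx", "fy", "cx", "cy" (pixels), "position" and "rotation" of the camera in the world; the wrist camera has in their place "T_tool_cam" (4x4, takes a point from camera to tool coordinates, whose origin is the TCP and whose axes are the flange's). Camera axes: x right, y down, z forward; pixel columns grow to the right and rows downward; lengths in m; the calibration is good to about 2 mm. A picture is of the moment at which its call begins: read the wrist's pose just before it. camera_params takes no time and is no camera call.
- job_done(): hands the job in, once; it reports no verdict.
The state is a dict: "time": time; "joint_pos": joint angles; "joint_vel": joint speeds; "joint_efforts": joint torques, N m; "tool_pos": TCP position; "tool_rot": TCP orientation; "contact_force": force on the tool from outside, world axes, zero at the start; "ft_torque": the same for the moment, N m; "gripper_width": opening from 0.0 (shut) to 1.0 (fully open).
Only numpy, scipy, OpenCV 4.12 (cv2) and the standard library are available. Lean on these libraries where they do the work, as an engineer would, in place of code of your own. Each camera call takes 0.05 s, during which the arm holds its last target.

## Working session

There is one attempt and no reset: what is moved stays moved. The work goes in short steps, Python scripts to look and compute and a tool call to move; the robot and the scene stay as the last step left them, time stands still between calls to the robot, and variables do not carry over. Pictures are saved under pics/ and viewed, and the job is handed in when it is done.

Besides the shell and the picture viewer there is one more tool, called after "Emit:" as name([rows], argument=value, ...), one row to a line, values as JSON. apply_moves: Moves the arm, as the interface text tells. Its arguments: {"type":"object","properties":{"commands":{"type":"array","items":{"type":"object","properties":{"linear":{"type":"array","items":{"type":"number"}},"delta_rot":{"type":"array","items":{"type":"number"}},"fingers":{"type":"number"}}}}},"required":["commands"]}

```bash
ls; mkdir -p pics
python3 - <<'E'
from plant import state, eyes
import cv2,numpy as np
s=state();print(s)
for n in("scene","top"):
    im=eyes.grab_frame(n);cv2.imwrite(f"pics/{n}0.png",im[:,:,::-1]);
    print(n,eyes.camera_params(n))
print(eyes.camera_params("wrist"))
E
```

```text
pics
{'time': 0.0, 'joint_pos': array([-1.37997578e+00,  5.33603214e-02,  1.61432957e+00,  1.30900365e-05,
        1.47602288e+00, -1.19032391e-01]), 'joint_vel': array([-2.38190085e-03, -8.07116968e-04,  5.33298679e-04,  1.14688536e-03,
       -4.08222659e-05, -3.56503591e-04]), 'joint_efforts': array([-1.69085208e-03, -3.93679583e+01, -3.70178318e+01, -2.23491811e-04,
        7.23318910e-03,  1.30746596e-05]), 'tool_pos': array([ 0.19043565, -0.59460432,  0.23003965]), 'tool_rot': array([-1.05960572e-03,  9.88022422e-01,  1.54306742e-01, -3.15307249e-05]), 'contact_force': array([-0.21693966,  0.50127265,  0.48408233]), 'ft_torque': array([ 0.00728019, -0.00720513,  0.02341965]), 'gripper_width': 0.9996671976531419}
scene {'fx': 366.85073336668046, 'fy': 366.85073336668046, 'cx': 318.84438856820736, 'cy': 200.69138557294934, 'position': array([1.39452748, 0.42238382, 0.75453752]), 'rotation': array([-0.26369014,  0.50342736,  0.73636966, -0.36713503])}
top {'fx': 484.4570174796301, 'fy': 484.4570174796301, 'cx': 318.3696812481019, 'cy': 195.6742170435662, 'position': array([0.4462557 , 0.08509319, 1.3841258 ]), 'rotation': array([ 0.02860205, -0.69810833,  0.71503933, -0.02335469])}
{'fx': 322.1415620205179, 'fy': 322.1415620205179, 'cx': 320.29754934907095, 'cy': 198.11163515625267, 'T_tool_cam': array([[ 8.08066637e-04, -9.54523458e-01, -2.98134728e-01,
         7.65744291e-02],
       [ 9.99999650e-01,  7.06988178e-04,  4.46877004e-04,
        -4.78698963e-04],
       [-2.15776855e-04, -2.98134985e-01,  9.54523695e-01,
        -1.42867559e-01],
       [ 0.00000000e+00,  0.00000000e+00,  0.00000000e+00,
         1.00000000e+00]])}
```

View pics/scene0.png

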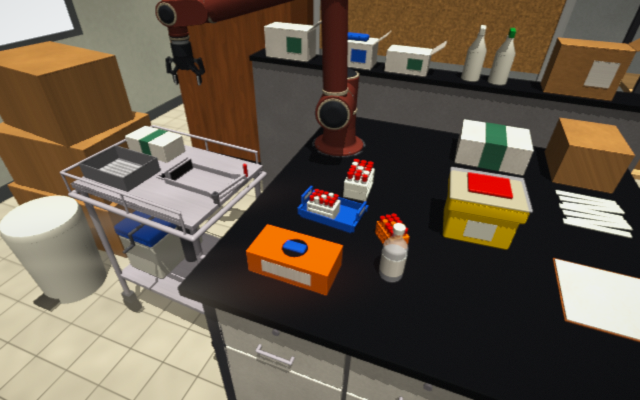

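View pics/top0.png

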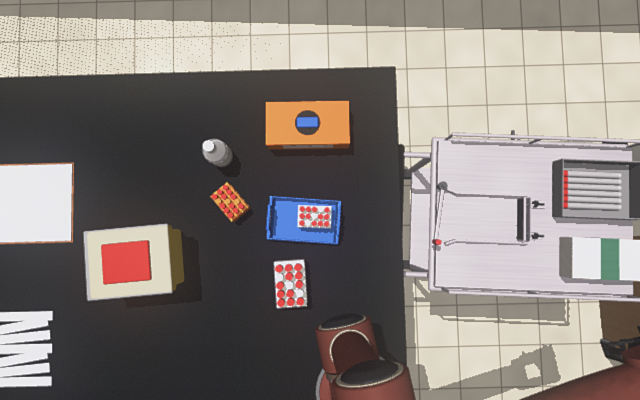

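```bash
cat > h.py <<'E'
import numpy as np,cv2
from scipy.spatial.transform import Rotation as R
from plant import state,eyes
def q2R(q): return R.from_quat(np.r_[q[1:],q[0]]).as_matrix()
def cam(n,s=None):
    p=eyes.camera_params(n)
    if n=="wrist":
        s=s or state(); T=np.eye(4);T[:3,:3]=q2R(s["tool_rot"]);T[:3,3]=s["tool_pos"]
        T=T@p["T_tool_cam"]; return p,T[:3,:3],T[:3,3]
    return p,q2R(p["rotation"]),p["position"]
def px2w(n,uv,z,s=None):
    p,Rm,t=cam(n,s); d=Rm@np.array([(uv[0]-p["cx"])/p["fx"],(uv[1]-p["cy"])/p["fy"],1])
    return t+d*(z-t[2])/d[2]
def w2px(n,X,s=None):
    p,Rm,t=cam(n,s); c=Rm.T@(np.asarray(X)-t); return np.array([p["cx"]+p["fx"]*c[0]/c[2],p["cy"]+p["fy"]*c[1]/c[2]])
def crop(src,dst,x0,y0,x1,y1,k):
    im=cv2.imread(src)[y0:y1,x0:x1]; im=cv2.resize(im,None,fx=k,fy=k,interpolation=cv2.INTER_CUBIC)
    for i,x in enumerate(range((x0//10+1)*10,x1,10)):
        cv2.line(im,((x-x0)*k,0),((x-x0)*k,6 if x%50 else 14),(0,255,0),1)
        if x%20==0: cv2.putText(im,str(x),((x-x0)*k-10,24),0,.4,(0,255,0),1)
    for y in range((y0//10+1)*10,y1,10):
        cv2.line(im,(0,(y-y0)*k),(6,(y-y0)*k),(0,255,0),1)
        if y%20==0: cv2.putText(im,str(y),(8,(y-y0)*k+4),0,.4,(0,255,0),1)
    cv2.imwrite(dst,im)
E
python3 - <<'E'
from h import *
crop("pics/top0.png","pics/t_tray.png",255,180,355,255,8)
crop("pics/top0.png","pics/t_trol.png",390,125,550,245,5)
E
```

```text
(no output)
```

View pics/t_tray.png

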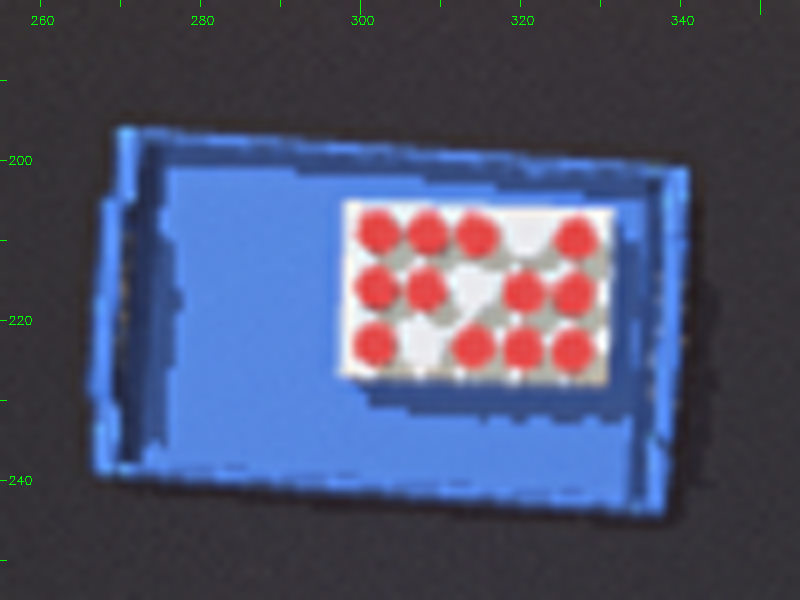

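View pics/t_trol.png

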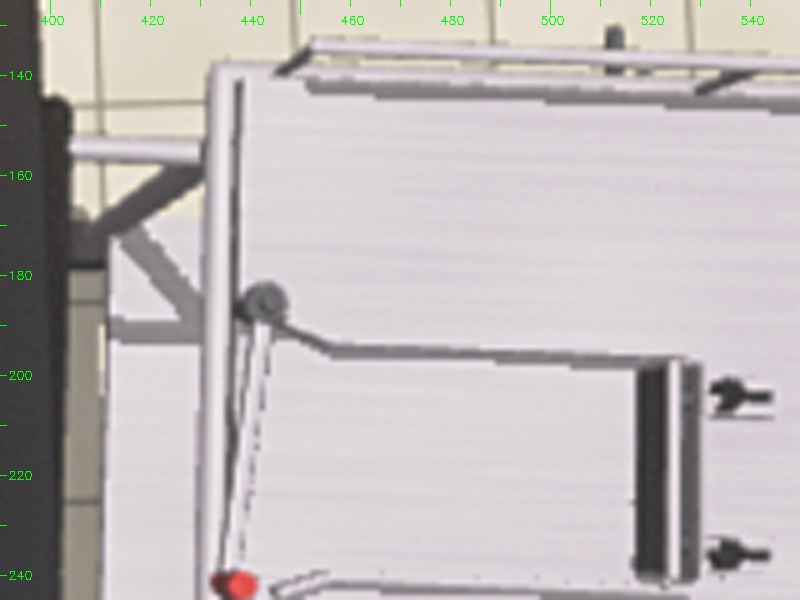

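Run:
```python
from h import *
np.set_printoptions(precision=4,suppress=True)
f=lambda u,v,z:px2w("top",(u,v),z)
c=[f(270,196.5,.03),f(340.5,201,.03),f(338,244,.03),f(266.5,239,.03)]
for a in c:print(a)
print("ctr",np.mean(c,0)," yaw", [np.degrees(np.arctan2(*(c[i]-c[j])[[0,1]])) for i,j in((0,1),(3,2))])
print("size",[np.linalg.norm(c[i]-c[(i+1)%4]) for i in range(4)])
# plate trailing top outer
print("plate",f(268,205,.064),f(266,229,.064))
k=f(438.5,242,.07);p=f(443,186,.033);print("knob",k,"pivot",p,np.linalg.norm((k-p)[:2]))
g=[f(457,194.5,.018),f(524,198.5,.018),f(456,242,.018),f(540,245.5,.018)]
for a in g:print("g",a)
print("rail edge deck",f(431,138,0),f(431,240,0))
print("bench edge",f(396.5,70,0),f(403,240,0))
print("backstop",f(526,198,.042),f(528,241,.042))
crop("pics/top0.png","pics/t_trol2.png",420,180,550,300,6)
```

```text
[0.547  0.2297 0.03  ]
[0.5296 0.0324 0.03  ]
[0.41   0.0426 0.03  ]
[0.4285 0.2414 0.03  ]
ctr [0.4788 0.1365 0.03  ]  yaw [np.float64(5.046137906420918), np.float64(5.326951990592761)]
size [np.float64(0.19803586611851115), np.float64(0.12004973045029624), np.float64(0.19964455307408893), np.float64(0.11907701820778999)]
plate [0.5214 0.2319 0.064 ] [0.4561 0.2384 0.064 ]
knob [ 0.4101 -0.2271  0.07  ] pivot [ 0.5645 -0.2549  0.033 ] 0.156898640419765
g [ 0.5408 -0.2971  0.018 ]
g [ 0.5249 -0.4848  0.018 ]
g [ 0.4075 -0.2883  0.018 ]
g [ 0.3923 -0.5221  0.018 ]
rail edge deck [ 0.7072 -0.2346  0.    ] [ 0.4143 -0.2227  0.    ]
bench edge [ 0.9102 -0.1423  0.    ] [ 0.4162 -0.1433  0.    ]
backstop [ 0.5248 -0.4803  0.042 ] [ 0.4063 -0.4793  0.042 ]
```

View pics/t_trol2.png

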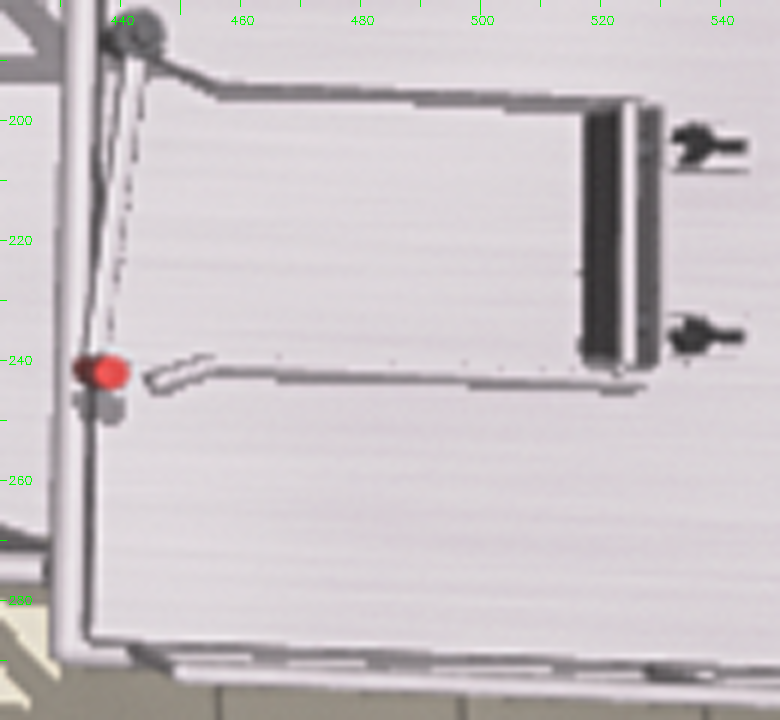

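```bash
cat >> h.py <<'E'
def yaw_now(s): # angle of tool y in world, deg
    Rm=q2R(s["tool_rot"]); return np.degrees(np.arctan2(Rm[1,1],Rm[0,1]))
def plan(p,yaw):
    """linear, rotvec(deg) in tool axes to reach TCP p, tool straight down, tool-y heading yaw deg"""
    s=state();Rm=q2R(s["tool_rot"]);a=np.radians(yaw)
    y=np.array([np.cos(a),np.sin(a),0]);z=np.array([0,0,-1.]);x=np.cross(y,z)
    T=np.c_[x,y,z]; lin=Rm.T@(np.array(p)-s["tool_pos"]); rv=R.from_matrix(Rm.T@T).as_rotvec(degrees=True)
    print("at",s["tool_pos"].round(4),"yaw",yaw_now(s).round(2),"lin",lin.round(4),"rv",rv.round(2),"|l|",np.linalg.norm(lin).round(3)); return lin,rv
np.set_printoptions(precision=4,suppress=True)
E
python3 - <<'E'
from h import *
plan((.46,-.26,.2),-100)
E
```

```text
at [ 0.1904 -0.5947  0.2302] yaw -72.25 lin [ 0.3588 -0.2365  0.0307] rv [-0.11  0.01 27.75] |l| 0.431
```

Emit:
apply_moves([
  {"linear": [0.02,-0.013,0.002],"delta_rot": [0,0,2],"fingers": 0},
  {"linear": [0.055,-0.036,0.005],"delta_rot": [0,0,5],"fingers": 0},
  {"linear": [0.095,-0.062,0.008],"delta_rot": [0,0,9],"fingers": 0},
  {"linear": [0.135,-0.089,0.012],"delta_rot": [0,0,13],"fingers": 0},
  {"linear": [0.175,-0.115,0.015],"delta_rot": [0,0,17],"fingers": 0},
  {"linear": [0.215,-0.142,0.018],"delta_rot": [0,0,21],"fingers": 0},
  {"linear": [0.255,-0.168,0.022],"delta_rot": [0,0,24],"fingers": 0},
  {"linear": [0.29,-0.191,0.025],"delta_rot": [0,0,27.7],"fingers": 0},
])

```text
time: 0.9
tool_pos: [0.4093, -0.3227, 0.2056]
tool_rot: [-0.0, 0.996, -0.088, -0.0]
contact_force: [0.7, -0.5, -0.0]
gripper_width: 0.998
```

Emit:
apply_moves([
  {"linear": [0.028,-0.016,0.002],"delta_rot": [0,0,0],"fingers": 130},
  {"linear": [0.045,-0.02,0.003],"delta_rot": [0,0,0],"fingers": 130},
  {"linear": [0.055,-0.02,0.005],"delta_rot": [0,0,0],"fingers": 130},
  {"linear": [0.06,-0.02,0.006],"delta_rot": [0,0,0],"fingers": 130},
  {"linear": [0.06,-0.02,0.006],"delta_rot": [0,0,0],"fingers": 130},
  {"linear": [0.06,-0.02,0.006],"delta_rot": [0,0,0],"fingers": 130},
  {"linear": [0.06,-0.02,0.006],"delta_rot": [0,0,0],"fingers": 130},
  {"linear": [0.06,-0.02,0.006],"delta_rot": [0,0,0],"fingers": 130},
])

```text
time: 1.7
tool_pos: [0.4706, -0.3159, 0.2005]
tool_rot: [0.0, 0.996, -0.087, 0.0]
contact_force: [1.5, -0.8, -0.0]
gripper_width: 0.487
```

Run:
```python
from h import *
s=state();print(s["tool_pos"],yaw_now(s),s["gripper_width"],s["contact_force"],s["time"],s["joint_pos"])
im=eyes.grab_frame("wrist");cv2.imwrite("pics/w1.png",im[:,:,::-1]);np.save("pics/w1.npy",np.r_[s["tool_pos"],s["tool_rot"]])
```

```text
[ 0.4706 -0.3159  0.2005] -100.00241679119247 0.4870918200448857 [ 1.4943 -0.8308 -0.0469] 1.7 [-0.7225 -0.0648  1.7818 -0.      1.4244  1.0229]
```

View pics/w1.png

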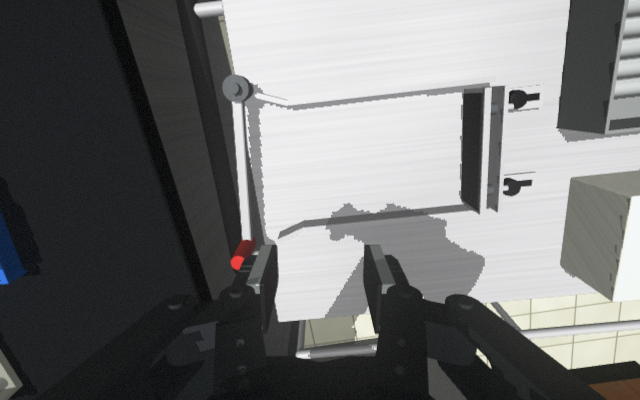

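Run:
```python
from h import *
crop("pics/w1.png","pics/w1a.png",190,65,350,275,4)
crop("pics/w1.png","pics/w1b.png",400,65,550,235,5)
```

```text
(no output)
```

View pics/w1a.png

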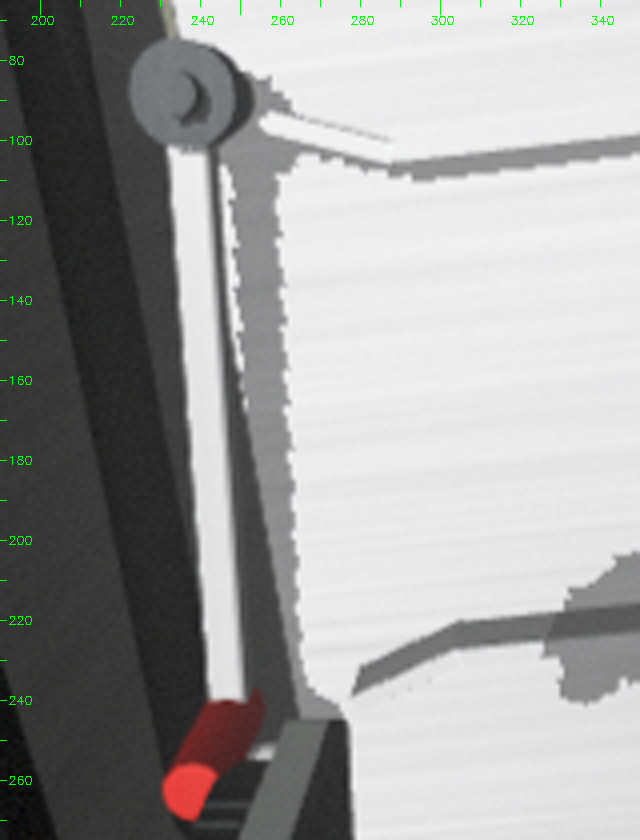

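View pics/w1b.png

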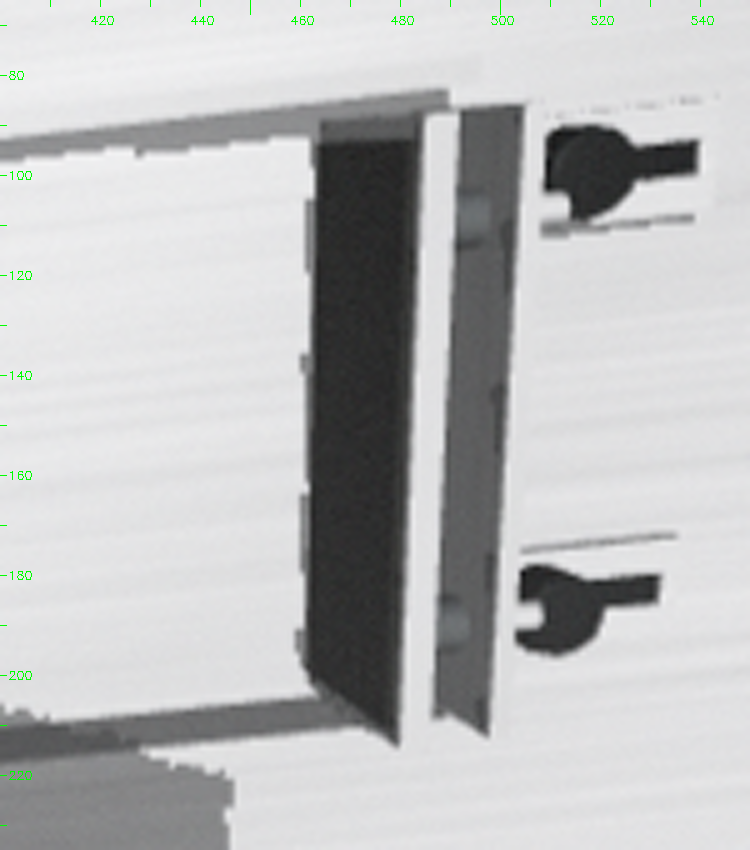

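```bash
cat > fit.py <<'E'
from h import *
from scipy.optimize import least_squares
a=np.load("pics/w1.npy");s={"tool_pos":a[:3],"tool_rot":a[3:]}
p,Rm,t=cam("wrist",s); print("cam",t,"nadir",w2px("wrist",(t[0],t[1],0),s))
pt,Rt,tt=cam("top")
def pr(w,X):
    P,r,c=(p,Rm,t) if w else (pt,Rt,tt); q=r.T@(X-c); return np.array([P["cx"]+P["fx"]*q[0]/q[2],P["cy"]+P["fy"]*q[1]/q[2]])
def model(v,top=True):
    x,y,th,h,b,ys=v; c,sn=np.cos(th),np.sin(th)
    W=lambda X,Y,Z:np.array([x+c*X-sn*Y,y+sn*X+c*Y,Z])
    kx,ky=.084-.158*np.cos(b),.110+.158*np.sin(b); g=h+.022
    m=lambda f,Z:W(.084-f*np.cos(b),.110+f*np.sin(b),Z)
    obs=[(1,W(kx,ky,.07),(237.5,262.5),1),
     (1,m(.02,.033),(237,105),.7),(1,m(.14,.033),(246,238),.7),
     (1,W(-.064,.065,h),(305,221),1),(1,W(-.064,.065,g),(304,227.5),1),
     (1,W(.064,.065,g),(288,106),.7),
     (1,W(-.075,.097,h),(280,231.5),.7),(1,W(-.075,.097,g),(278,238.5),.7),
     (1,W(.060,ys,h+.046),(482.5,88),1),(1,W(-.060,ys,h+.046),(479.5,214),1)]
    if top: obs+=[(0,W(kx,ky,.07),(438.5,242),1)]
    return obs
def res(v): return np.concatenate([w*(pr(k,X)-np.array(o)) for k,X,o,w in model(v)]+[[ (v[3]+.005)/.003 ]])
r=least_squares(res,[.473,-.358,-.075,-.005,.1,-.12],x_scale=[.01]*3+[.003,.1,.01],loss="soft_l1")
print(r.x,"yaw deg",np.degrees(r.x[2]),r.cost)
for k,X,o,w in model(r.x): print(k,X,(pr(k,X)-np.array(o)).round(1))
E
python3 fit.py
```

```text
cam [ 0.5458 -0.3286  0.3434] nadir [320.2007  97.586 ]
[ 0.476  -0.3574 -0.0619 -0.0041  0.1107 -0.1113] yaw deg -3.5442863512787848 11.13686482155607
1 [ 0.411  -0.2257  0.07  ] [0.5 1.3]
1 [ 0.5469 -0.2494  0.033 ] [-0.8  6.8]
1 [ 0.4287 -0.2288  0.033 ] [-0.7 -7.1]
1 [ 0.4161 -0.2886 -0.0041] [ 0.5 -1.2]
1 [ 0.4161 -0.2886  0.0179] [ 0.6 -0.4]
1 [ 0.5439 -0.2965  0.0179] [ 0.  -0.4]
1 [ 0.4071 -0.2559 -0.0041] [-0.5 -0.1]
1 [ 0.4071 -0.2559  0.0179] [-0.9  0.8]
1 [ 0.529  -0.4722  0.0419] [ 0.7 -0.2]
1 [ 0.4092 -0.4648  0.0419] [-0.9  0.3]
0 [ 0.411  -0.2257  0.07  ] [-0.5 -0.3]
```

Run:
```python
from h import *
plan((.411,-.226,.12),-100);plan((.411,-.226,.04),-100)
```

```text
at [ 0.4707 -0.3159  0.2005] yaw -99.99 lin [-0.0744 -0.0781  0.0805] rv [ 0.01 -0.01  0.01] |l| 0.135
at [ 0.4707 -0.3159  0.2005] yaw -99.99 lin [-0.0744 -0.0782  0.1605] rv [ 0.01 -0.01  0.01] |l| 0.193
```

Emit:
apply_moves([
  {"linear": [-0.015,-0.016,0.012],"delta_rot": [0,0,0],"fingers": 130},
  {"linear": [-0.035,-0.037,0.03],"delta_rot": [0,0,0],"fingers": 130},
  {"linear": [-0.055,-0.058,0.05],"delta_rot": [0,0,0],"fingers": 130},
  {"linear": [-0.07,-0.073,0.066],"delta_rot": [0,0,0],"fingers": 130},
  {"linear": [-0.0745,-0.078,0.075],"delta_rot": [0,0,0],"fingers": 130},
  {"linear": [-0.0745,-0.078,0.08],"delta_rot": [0,0,0],"fingers": 130},
  {"linear": [-0.0745,-0.078,0.08],"delta_rot": [0,0,0],"fingers": 130},
  {"linear": [-0.0745,-0.078,0.08],"delta_rot": [0,0,0],"fingers": 130},
])

```text
time: 2.55
tool_pos: [0.4121, -0.2271, 0.1214]
tool_rot: [0.001, 0.996, -0.087, 0.001]
contact_force: [0.7, -0.1, -1.1]
gripper_width: 0.491
```

Run:
```python
from h import *
plan((.411,-.226,.04),-100)
im=eyes.grab_frame("wrist");cv2.imwrite("pics/w2.png",im[:,:,::-1])
```

```text
at [ 0.4121 -0.2271  0.1214] yaw -99.98 lin [-0.0014 -0.0009  0.0814] rv [ 0.06 -0.1   0.02] |l| 0.081
```

View pics/w2.png

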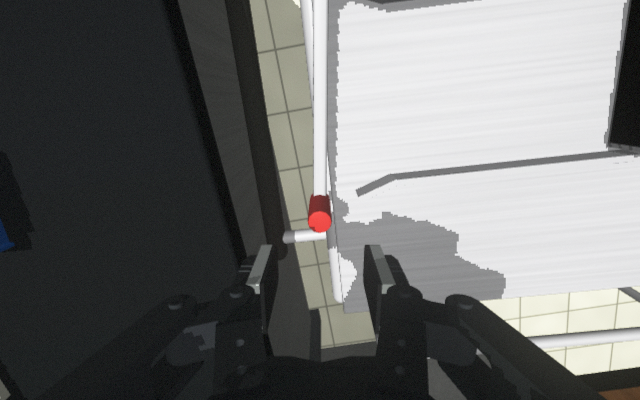

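Run:
```python
from h import *
print(w2px("wrist",(.411,-.226,.07)),px2w("wrist",(319.5,222),.07))
```

```text
[319.6891 223.2016] [ 0.4118 -0.226   0.07  ]
```

Emit:
apply_moves([
  {"linear": [-0.001,-0.001,0.01],"delta_rot": [0,0,0],"fingers": 130},
  {"linear": [-0.001,-0.001,0.025],"delta_rot": [0,0,0],"fingers": 130},
  {"linear": [-0.001,-0.001,0.042],"delta_rot": [0,0,0],"fingers": 130},
  {"linear": [-0.001,-0.001,0.06],"delta_rot": [0,0,0],"fingers": 130},
  {"linear": [-0.001,-0.001,0.072],"delta_rot": [0,0,0],"fingers": 130},
  {"linear": [-0.001,-0.001,0.08],"delta_rot": [0,0,0],"fingers": 140},
  {"linear": [-0.001,-0.001,0.082],"delta_rot": [0,0,0],"fingers": 150},
  {"linear": [-0.001,-0.001,0.082],"delta_rot": [0,0,0],"fingers": 160},
])

```text
time: 3.4
tool_pos: [0.4105, -0.2248, 0.0384]
tool_rot: [0.0, 0.996, -0.087, 0.0]
contact_force: [-0.5, 0.3, 0.7]
gripper_width: 0.372
```

Run:
```python
from h import *
plan((.411,-.226,.04),-100)
print(state()["contact_force"],state()["gripper_width"])
im=eyes.grab_frame("wrist");cv2.imwrite("pics/w3.png",im[:,:,::-1])
```

```text
at [ 0.4105 -0.2248  0.0384] yaw -99.95 lin [ 0.0007  0.001  -0.0016] rv [ 0.   -0.    0.05] |l| 0.002
[-0.4609  0.3328  0.6638] 0.37240585174220975
```

View pics/w3.png

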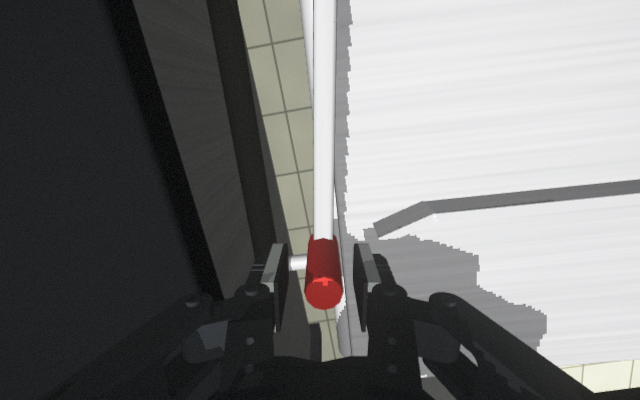

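```bash
cat >> h.py <<'E'
PIV=np.array([.5666,-.2528])
def arc(phis,z=.04,r=.158,yoff=-90,p=None):
    s=state();Rm=q2R(s["tool_rot"]);y0=yaw_now(s)
    for f in phis:
        a=np.radians(f);q=np.array([PIV[0]-r*np.cos(a),PIV[1]+r*np.sin(a),z])
        print(f,(Rm.T@(q-s["tool_pos"])).round(4),"rz",round(y0-(-f+yoff),1))
E
python3 -c "
from h import *
arc([11,15,21,28,35,42,49,56])"
```

```text
11 [ 0.0003 -0.0025 -0.0012] rz 1.0
15 [ 0.0009 -0.0135 -0.0012] rz 5.0
21 [ 0.0032 -0.0299 -0.0012] rz 11.0
28 [ 0.008  -0.0486 -0.0012] rz 18.0
35 [ 0.0151 -0.0665 -0.0012] rz 25.0
42 [ 0.0244 -0.0834 -0.0012] rz 32.0
49 [ 0.0356 -0.0991 -0.0012] rz 39.0
56 [ 0.0486 -0.1134 -0.0012] rz 46.0
```

Emit:
apply_moves([
  {"linear": [0,-0.0025,-0.001],"delta_rot": [0,0,1],"fingers": 160},
  {"linear": [0.001,-0.0135,-0.001],"delta_rot": [0,0,5],"fingers": 160},
  {"linear": [0.003,-0.03,-0.001],"delta_rot": [0,0,11],"fingers": 160},
  {"linear": [0.008,-0.0485,-0.001],"delta_rot": [0,0,18],"fingers": 160},
  {"linear": [0.015,-0.0665,-0.001],"delta_rot": [0,0,25],"fingers": 160},
  {"linear": [0.0245,-0.0835,-0.001],"delta_rot": [0,0,32],"fingers": 160},
  {"linear": [0.0355,-0.099,-0.001],"delta_rot": [0,0,39],"fingers": 160},
  {"linear": [0.0485,-0.1135,-0.001],"delta_rot": [0,0,46],"fingers": 160},
])

```text
time: 4.25
tool_pos: [0.4785, -0.1208, 0.0402]
tool_rot: [0.0, 0.882, -0.471, 0.001]
contact_force: [0.2, -1.3, -0.1]
gripper_width: 0.367
```

```bash
python3 -c "
from h import *
print(state()['contact_force'])
arc([63,70,77,84,90,95,98,100])"
```

```text
[ 0.1744 -1.3271 -0.119 ]
63 [ 0.0018 -0.0185  0.0002] rz 6.7
70 [ 0.0052 -0.0375  0.0002] rz 13.7
77 [ 0.0109 -0.0559  0.0002] rz 20.7
84 [ 0.0189 -0.0735  0.0002] rz 27.7
90 [ 0.0273 -0.0877  0.0003] rz 33.7
95 [ 0.0355 -0.0988  0.0003] rz 38.7
98 [ 0.0408 -0.1051  0.0003] rz 41.7
100 [ 0.0445 -0.1092  0.0003] rz 43.7
```

Emit:
apply_moves([
  {"linear": [0.002,-0.0185,0],"delta_rot": [0,0,6.7],"fingers": 160},
  {"linear": [0.005,-0.0375,0],"delta_rot": [0,0,13.7],"fingers": 160},
  {"linear": [0.011,-0.056,0],"delta_rot": [0,0,20.7],"fingers": 160},
  {"linear": [0.019,-0.0735,0],"delta_rot": [0,0,27.7],"fingers": 160},
  {"linear": [0.0275,-0.0875,0],"delta_rot": [0,0,33.7],"fingers": 160},
  {"linear": [0.0355,-0.099,0],"delta_rot": [0,0,38.7],"fingers": 160},
  {"linear": [0.041,-0.105,0],"delta_rot": [0,0,41.7],"fingers": 160},
  {"linear": [0.0445,-0.109,0],"delta_rot": [0,0,43.7],"fingers": 160},
])

```text
time: 5.05
tool_pos: [0.5939, -0.097, 0.0401]
tool_rot: [0.0, -0.644, 0.765, -0.0]
contact_force: [-1.6, 0.1, 1.2]
gripper_width: 0.376
```

Run:
```python
from h import *
s=state();print(s["tool_pos"],yaw_now(s),s["contact_force"],s["joint_pos"])
im=eyes.grab_frame("wrist");cv2.imwrite("pics/w4.png",im[:,:,::-1])
```

```text
[ 0.5939 -0.097   0.0401] 170.232797936734 [-1.5855  0.0642  1.2195] [-0.2855  0.1884  1.8047  0.0001  1.1478  3.0265]
```

View pics/w4.png

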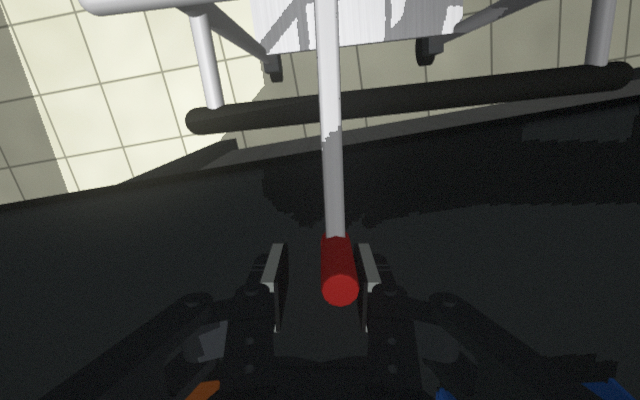

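Emit:
apply_moves([
  {"linear": [0,0,-0.015],"delta_rot": [0,0,0],"fingers": 130},
  {"linear": [0,0,-0.05],"delta_rot": [0,0,0],"fingers": 100},
  {"linear": [0,0,-0.09],"delta_rot": [0,0,0],"fingers": 100},
  {"linear": [0,0,-0.12],"delta_rot": [0,0,-8],"fingers": 100},
  {"linear": [0,0,-0.14],"delta_rot": [0,0,-16],"fingers": 100},
  {"linear": [0,0,-0.15],"delta_rot": [0,0,-24],"fingers": 100},
  {"linear": [0,0,-0.15],"delta_rot": [0,0,-32],"fingers": 100},
  {"linear": [0,0,-0.15],"delta_rot": [0,0,-40],"fingers": 100},
])

```text
time: 5.9
tool_pos: [0.5933, -0.0972, 0.192]
tool_rot: [-0.0, 0.869, -0.495, 0.002]
contact_force: [-0.8, 0.1, 1.2]
gripper_width: 0.613
```

Run:
```python
from h import *
plan((.4875,.205,.19),-95.2)
im=eyes.grab_frame("top");cv2.imwrite("pics/top1.png",im[:,:,::-1])
crop("pics/top1.png","pics/t1.png",320,125,550,295,3)
```

```text
at [ 0.5933 -0.0972  0.192 ] yaw -149.29 lin [-0.3138 -0.0634  0.0014] rv [ -0.05  -0.19 -54.1 ] |l| 0.32
```

View pics/t1.png

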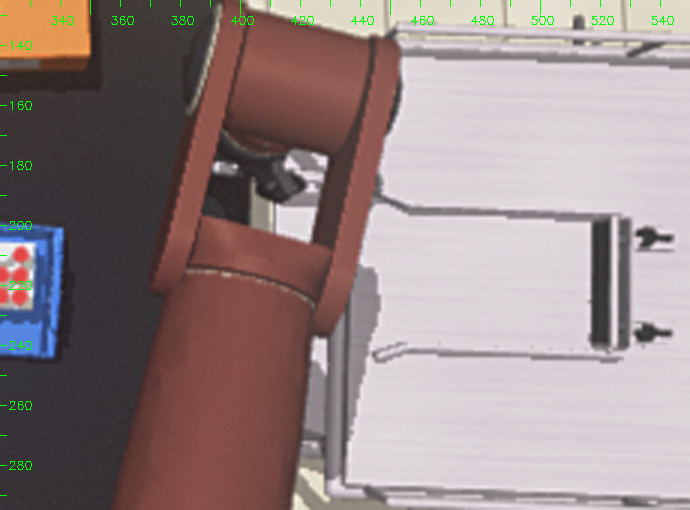

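Bar is out of the bay; the trolley guides are at the same pixels as before. Go to the tray.

Emit:
apply_moves([
  {"linear": [-0.02,-0.004,0],"delta_rot": [0,0,-6],"fingers": 100},
  {"linear": [-0.06,-0.012,0],"delta_rot": [0,0,-13],"fingers": 100},
  {"linear": [-0.105,-0.021,0],"delta_rot": [0,0,-20],"fingers": 100},
  {"linear": [-0.15,-0.03,0],"delta_rot": [0,0,-28],"fingers": 100},
  {"linear": [-0.195,-0.039,0],"delta_rot": [0,0,-36],"fingers": 100},
  {"linear": [-0.24,-0.048,0],"delta_rot": [0,0,-44],"fingers": 100},
  {"linear": [-0.28,-0.057,0],"delta_rot": [0,0,-51],"fingers": 100},
  {"linear": [-0.314,-0.063,0],"delta_rot": [0,0,-54],"fingers": 100},
])

```text
time: 6.75
tool_pos: [0.4876, 0.2076, 0.1907]
tool_rot: [-0.0, 0.999, -0.048, 0.001]
contact_force: [0.2, 0.6, -0.9]
gripper_width: 0.607
```

Emit:
apply_moves([
  {"linear": [0,0,0],"delta_rot": [0,0,0],"fingers": 100},
  {"linear": [0,0,0],"delta_rot": [0,0,0],"fingers": 100},
  {"linear": [0,0,0],"delta_rot": [0,0,0],"fingers": 100},
  {"linear": [0,0,0],"delta_rot": [0,0,0],"fingers": 100},
  {"linear": [0,0,0],"delta_rot": [0,0,0],"fingers": 100},
  {"linear": [0,0,0],"delta_rot": [0,0,0],"fingers": 100},
  {"linear": [0,0,0],"delta_rot": [0,0,0],"fingers": 100},
  {"linear": [0,0,0],"delta_rot": [0,0,0],"fingers": 100},
])

```text
time: 7.55
tool_pos: [0.4887, 0.2055, 0.1892]
tool_rot: [0.0, 0.999, -0.05, -0.0]
contact_force: [-0.3, 0.7, 0.3]
gripper_width: 0.605
```

Run:
```python
from h import *
s=state();print(s["tool_pos"],s["joint_vel"],yaw_now(s))
im=eyes.grab_frame("wrist");cv2.imwrite("pics/w5.png",im[:,:,::-1]);np.save("pics/w5.npy",np.r_[s["tool_pos"],s["tool_rot"]])
```

```text
[0.4887 0.2055 0.1892] [ 0.0029  0.0001  0.0002  0.0011  0.0014 -0.0003] -95.67602854014822
```

View pics/w5.png

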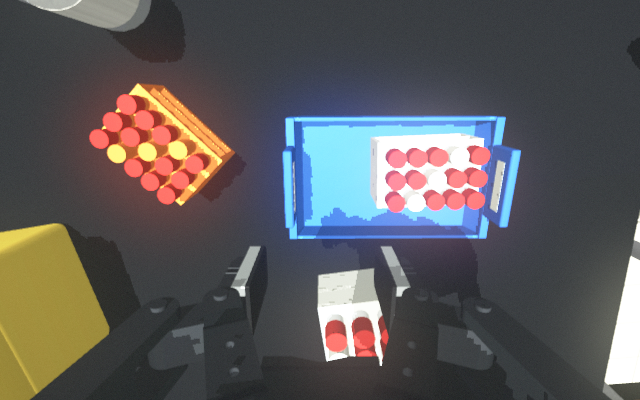

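Run:
```python
from h import *
crop("pics/w5.png","pics/w5a.png",270,105,530,250,3)
```

```text
(no output)
```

View pics/w5a.png

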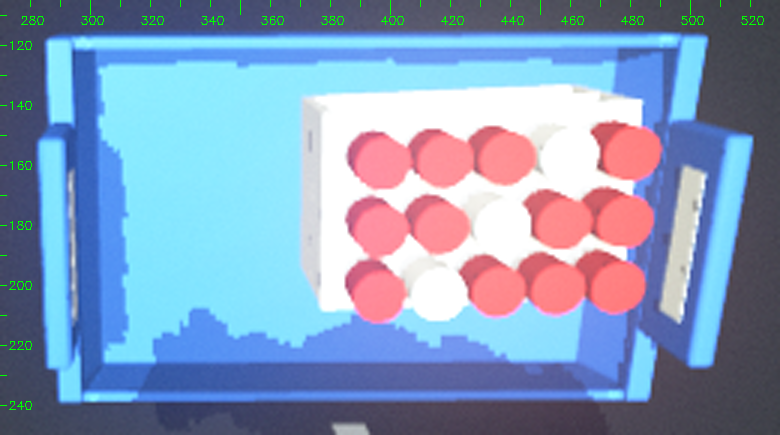

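Run:
```python
from h import *
a=np.load("pics/w5.npy");s={"tool_pos":a[:3],"tool_rot":a[3:]}
f=lambda u,v,z:px2w("wrist",(u,v),z,s)
c=[f(286,118,.03),f(506,117,.03),f(487,239,.03),f(290,239,.03)]
for x in c:print(x)
print("ctr",np.mean(c,0),"yaw",[np.degrees(np.arctan2(*(c[i]-c[j])[[0,1]])) for i,j in((0,1),(3,2))],[np.degrees(np.arctan2(*(c[i]-c[j])[[1,0]])) for i,j in((0,3),(1,2))])
print([np.linalg.norm(c[i]-c[(i+1)%4]) for i in range(4)])
t=[f(284,147,.064),f(292,147,.064),f(293.5,227,.064),f(286,227,.064)];print("trail",t,np.mean(t,0))
l=[f(513,149,.064),f(520,151,.064),f(507.5,227,.064),f(501,226,.064)];print("lead",np.mean(l,0))
d=np.mean(t,0)-np.mean(l,0);print(d,np.linalg.norm(d),np.degrees(np.arctan2(d[0],d[1])))
e=t[0]+t[1]-t[2]-t[3];print(np.degrees(np.arctan2(e[1],e[0])))
```

```text
[0.5501 0.2313 0.03  ]
[0.5313 0.0318 0.03  ]
[0.4105 0.0423 0.03  ]
[0.4303 0.2428 0.03  ]
ctr [0.4805 0.137  0.03  ] yaw [np.float64(5.377226109524849), np.float64(5.634583638283599)] [np.float64(-5.500610424757606), np.float64(-4.96674268415849)]
[np.float64(0.20041596197320571), np.float64(0.12123895636524885), np.float64(0.20154570616683715), np.float64(0.12033083686632343)]
trail [array([0.5287, 0.2323, 0.064 ]), array([0.528 , 0.2257, 0.064 ]), array([0.4568, 0.2332, 0.064 ]), array([0.4574, 0.2399, 0.064 ])] [0.4927 0.2328 0.064 ]
lead [0.4729 0.0425 0.064 ]
[0.0198 0.1903 0.    ] 0.19131229739812455 5.9340730614003405
-6.087246899854578
```

Run:
```python
from h import *
plan((.491,.2327,.034),-95.6)
```

```text
at [0.4887 0.2055 0.1893] yaw -95.67 lin [-0.0004 -0.0273  0.1553] rv [-0.    0.01 -0.07] |l| 0.158
```

Emit:
apply_moves([
  {"linear": [0,-0.01,0.01],"delta_rot": [0,0,0],"fingers": 100},
  {"linear": [0,-0.022,0.035],"delta_rot": [0,0,0],"fingers": 100},
  {"linear": [0,-0.0275,0.07],"delta_rot": [0,0,0],"fingers": 100},
  {"linear": [0,-0.0275,0.1],"delta_rot": [0,0,0],"fingers": 100},
  {"linear": [0,-0.0275,0.125],"delta_rot": [0,0,0],"fingers": 100},
  {"linear": [0,-0.0275,0.143],"delta_rot": [0,0,0],"fingers": 100},
  {"linear": [0,-0.0275,0.153],"delta_rot": [0,0,0],"fingers": 100},
  {"linear": [0,-0.0275,0.155],"delta_rot": [0,0,0],"fingers": 100},
])

```text
time: 8.4
tool_pos: [0.4901, 0.2331, 0.0324]
tool_rot: [0.0, 0.999, -0.049, -0.002]
contact_force: [-0.8, 0.8, 0.5]
gripper_width: 0.614
```

Run:
```python
from h import *
plan((.491,.2327,.034),-95.6)
print(state()["contact_force"])
im=eyes.grab_frame("wrist");cv2.imwrite("pics/w6.png",im[:,:,::-1])
```

```text
at [0.4901 0.2331 0.0324] yaw -95.63 lin [ 0.0009  0.0003 -0.0016] rv [ 0.06  0.17 -0.03] |l| 0.002
[-0.7557  0.795   0.5494]
```

View pics/w6.png

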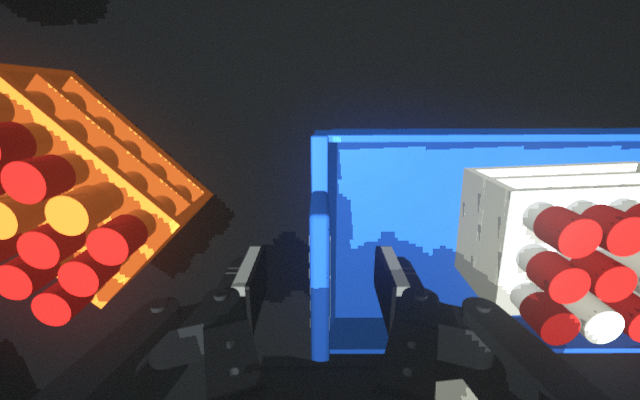

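Emit:
apply_moves([
  {"linear": [0.001,0,-0.002],"delta_rot": [0,0,0],"fingers": 150},
  {"linear": [0.001,0,-0.002],"delta_rot": [0,0,0],"fingers": 200},
  {"linear": [0.001,0,-0.002],"delta_rot": [0,0,0],"fingers": 230},
  {"linear": [0.001,0,-0.002],"delta_rot": [0,0,0],"fingers": 255},
  {"linear": [0.001,0,-0.002],"delta_rot": [0,0,0],"fingers": 255},
  {"linear": [0.001,0,-0.002],"delta_rot": [0,0,0],"fingers": 255},
  {"linear": [0.001,0,-0.002],"delta_rot": [0,0,0],"fingers": 255},
  {"linear": [0.001,0,-0.002],"delta_rot": [0,0,0],"fingers": 255},
])

```text
time: 9.25
tool_pos: [0.4935, 0.2332, 0.0378]
tool_rot: [-0.0, 0.999, -0.049, 0.001]
contact_force: [-0.8, -1.1, 5.6]
gripper_width: 0.081
```

Run:
```python
from h import *
s=state();print(s["tool_pos"],yaw_now(s),s["contact_force"],s["ft_torque"],s["gripper_width"]*85)
im=eyes.grab_frame("wrist");cv2.imwrite("pics/w7.png",im[:,:,::-1]);
im=eyes.grab_frame("scene");cv2.imwrite("pics/s7.png",im[:,:,::-1])
crop("pics/s7.png","pics/s7a.png",250,130,410,250,5)
```

```text
[0.4935 0.2332 0.0378] -95.64122818571639 [-0.7668 -1.1071  5.6188] [-0.0622  0.0893  0.0882] 6.8536296638098175
```

View pics/w7.png

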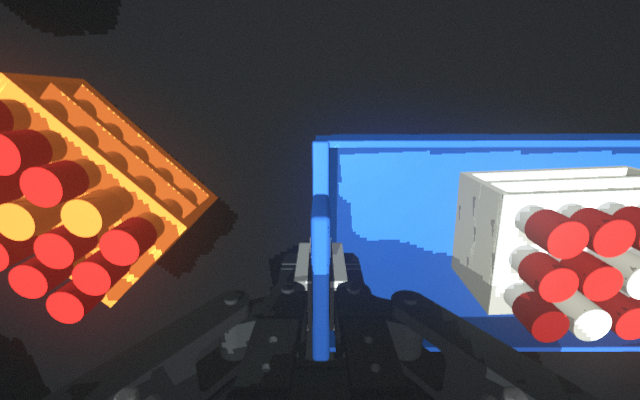

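View pics/s7a.png

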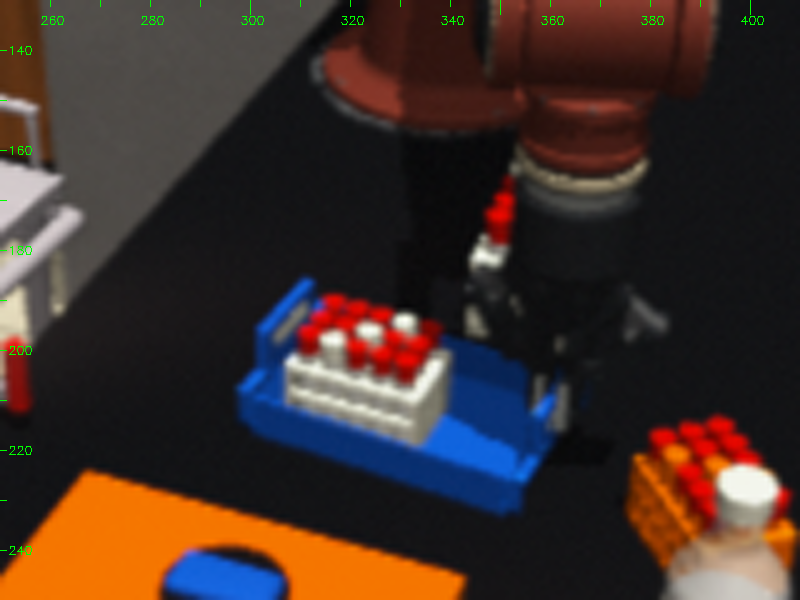

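```bash
cat >> h.py <<'E'
def tro(Y,X=.002,z=.0375): # trolley grip coords -> world
    return np.array([.476+.9981*X+.0618*Y,-.3574-.0618*X+.9981*Y,z])
def where():
    s=state();d=s["tool_pos"][:2]-[.476,-.3574]
    print("t",round(s["time"],2),"X",round(d@[.9981,-.0618],4),"Y",round(d@[.0618,.9981],4),"z",s["tool_pos"][2].round(4),"yaw",yaw_now(s).round(2),"F",s["contact_force"].round(1),"M",s["ft_torque"].round(2),"w",round(s["gripper_width"]*85,1),"tilt",np.degrees(q2R(s["tool_rot"])[:2,2]).round(2))
E
python3 - <<'E'
from h import *
where();plan(tro(.43),-93.54)
E
```

```text
t 9.35 X -0.0191 Y 0.5905 z 0.0378 yaw -95.64 F [-1.2 -0.2  5.5] M [-0.11  0.06  0.13] w 6.9 tilt [0.13 0.03]
at [0.4935 0.2332 0.0378] yaw -95.64 lin [0.0269 0.1596 0.0002] rv [-0.04 -0.13 -2.1 ] |l| 0.162
```

Emit:
apply_moves([
  {"linear": [0.001,0.003,-0.001],"delta_rot": [0,0,-0.2],"fingers": 255},
  {"linear": [0.003,0.009,-0.001],"delta_rot": [0,0,-0.5],"fingers": 255},
  {"linear": [0.005,0.018,-0.001],"delta_rot": [0,0,-0.8],"fingers": 255},
  {"linear": [0.007,0.03,-0.001],"delta_rot": [0,0,-1.1],"fingers": 255},
  {"linear": [0.01,0.043,-0.001],"delta_rot": [0,0,-1.4],"fingers": 255},
  {"linear": [0.013,0.056,-0.001],"delta_rot": [0,0,-1.7],"fingers": 255},
  {"linear": [0.016,0.07,-0.001],"delta_rot": [0,0,-2],"fingers": 255},
  {"linear": [0.018,0.084,-0.001],"delta_rot": [0,0,-2.1],"fingers": 255},
])

```text
time: 10.15
tool_pos: [0.5023, 0.1481, 0.0378]
tool_rot: [-0.001, 1.0, -0.031, 0.0]
contact_force: [0.1, 5.3, 3.9]
gripper_width: 0.081
```

Run:
```python
from h import *
where();plan(tro(.43),-93.54)
```

```text
t 10.15 X -0.005 Y 0.5062 z 0.0378 yaw -93.56 F [0.1 5.3 3.9] M [ 0.79 -0.04 -0.01] w 6.9 tilt [0.05 0.16]
at [0.5023 0.1481 0.0378] yaw -93.56 lin [0.007  0.0762 0.0001] rv [-0.16 -0.04 -0.02] |l| 0.076
```

Emit:
apply_moves([
  {"linear": [0.001,0.012,-0.001],"delta_rot": [0,0,0],"fingers": 255},
  {"linear": [0.003,0.025,-0.001],"delta_rot": [0,0,0],"fingers": 255},
  {"linear": [0.005,0.038,-0.001],"delta_rot": [0,0,0],"fingers": 255},
  {"linear": [0.007,0.05,-0.001],"delta_rot": [0,0,0],"fingers": 255},
  {"linear": [0.007,0.061,-0.001],"delta_rot": [0,0,0],"fingers": 255},
  {"linear": [0.007,0.069,-0.001],"delta_rot": [0,0,0],"fingers": 255},
  {"linear": [0.007,0.074,-0.001],"delta_rot": [0,0,0],"fingers": 255},
  {"linear": [0.007,0.076,-0.001],"delta_rot": [0,0,0],"fingers": 255},
])

```text
time: 10.95
tool_pos: [0.504, 0.0708, 0.0381]
tool_rot: [-0.0, 1.0, -0.031, -0.0]
contact_force: [0.2, 3.3, -2.2]
gripper_width: 0.081
```

Run:
```python
from h import *
where();s=state()
im=eyes.grab_frame("wrist");cv2.imwrite("pics/w8.png",im[:,:,::-1]);np.save("pics/w8.npy",np.r_[s["tool_pos"],s["tool_rot"]])
im=eyes.grab_frame("top");cv2.imwrite("pics/top8.png",im[:,:,::-1])
crop("pics/top8.png","pics/t8.png",310,150,450,260,5)
```

```text
t 10.95 X 0.0015 Y 0.4291 z 0.0381 yaw -93.59 F [ 0.2  3.3 -2.2] M [ 0.5  -0.12  0.01] w 6.8 tilt [-0.03  0.01]
```

View pics/w8.png

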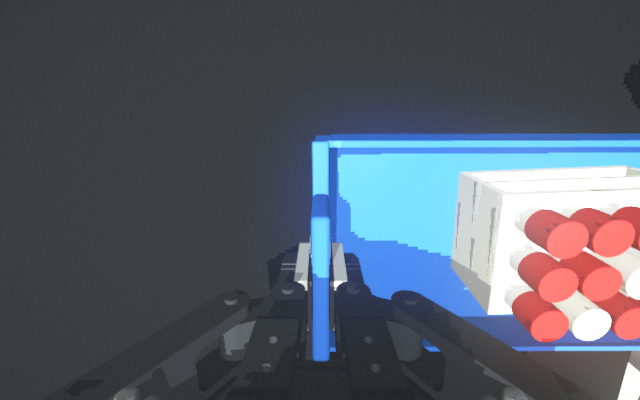

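View pics/t8.png

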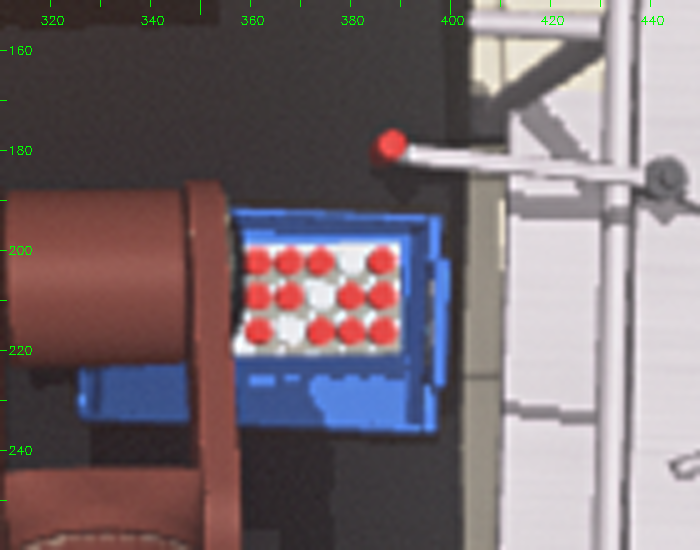

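Run:
```python
from h import *
def T(p): d=p[:2]-[.476,-.3574]; return np.array([d@[.9981,-.0618],d@[.0618,.9981]]).round(4)
f=lambda u,v,z,n="top",s=None:T(px2w(n,(u,v),z,s))
print("lead",f(398,193,.03),f(396.5,236,.03),"trail-low",f(325.5,233.5,.03),"knob",f(388.5,179,.07))
print("leadplate",f(399,202,.064),f(398,227,.064), "lower edge",f(340,234,.03))
# cross-check of trolley features in same camera
print("guide bend",f(456,194.5,.018),f(456,242.5,.018),"stop",f(524,198,.042),f(523,241,.042))
a=np.load("pics/w8.npy");s={"tool_pos":a[:3],"tool_rot":a[3:]}
print("plate w",f(320,197,.064,"wrist",s),f(321,357,.064,"wrist",s),"side edge",f(330,140,.03,"wrist",s),f(620,138,.03,"wrist",s))
print("low edge",f(500,348,.03,"wrist",s),f(620,347,.03,"wrist",s))
```

```text
lead [0.0579 0.2323] [-0.0622  0.2333] trail-low [-0.0628  0.431 ] knob [0.0918 0.2653]
leadplate [0.0305 0.2341] [-0.0376  0.2351] lower edge [-0.0627  0.3905]
guide bend [0.0608 0.067 ] [-0.074   0.0647] stop [ 0.0561 -0.1142] [-0.0626 -0.1123]
plate w [0.0418 0.4297] [-0.0335  0.4292] side edge [0.0591 0.4251] [0.06   0.2905]
low edge [-0.0595  0.3263] [-0.0588  0.2575]
```

Run:
```python
from h import *
plan(tro(.33,.0015,.0375),-93.54)
```

```text
at [0.5041 0.0706 0.0381] yaw -93.55 lin [-0.0001  0.099   0.0007] rv [ 0.07  0.02 -0.01] |l| 0.099
```

Emit:
apply_moves([
  {"linear": [0,0.004,0.0005],"delta_rot": [0,0,0],"fingers": 255},
  {"linear": [0,0.014,0.0007],"delta_rot": [0,0,0],"fingers": 255},
  {"linear": [0,0.029,0.0007],"delta_rot": [0,0,0],"fingers": 255},
  {"linear": [0,0.046,0.0007],"delta_rot": [0,0,0],"fingers": 255},
  {"linear": [0,0.063,0.0007],"delta_rot": [0,0,0],"fingers": 255},
  {"linear": [0,0.079,0.0007],"delta_rot": [0,0,0],"fingers": 255},
  {"linear": [0,0.091,0.0007],"delta_rot": [0,0,0],"fingers": 255},
  {"linear": [0,0.099,0.0007],"delta_rot": [0,0,0],"fingers": 255},
])

```text
time: 11.85
tool_pos: [0.4985, -0.0284, 0.0381]
tool_rot: [-0.0, 1.0, -0.032, 0.0]
contact_force: [0.3, 5.0, 2.0]
gripper_width: 0.08
```

Run:
```python
from h import *
where();plan(tro(.27,.0015,.0375),-93.54)
```

```text
t 11.85 X 0.0021 Y 0.3298 z 0.0381 yaw -93.61 F [0.3 5.  2. ] M [ 1.   -0.13  0.06] w 6.8 tilt [0.05 0.04]
at [ 0.4985 -0.0284  0.0381] yaw -93.61 lin [-0.0005  0.0598  0.0006] rv [-0.04 -0.04 -0.07] |l| 0.06
```

Emit:
apply_moves([
  {"linear": [0,0.006,0.0003],"delta_rot": [0,0,0],"fingers": 255},
  {"linear": [0,0.015,0.0003],"delta_rot": [0,0,0],"fingers": 255},
  {"linear": [0,0.025,0.0003],"delta_rot": [0,0,0],"fingers": 255},
  {"linear": [-0.0005,0.035,0.0003],"delta_rot": [0,0,0],"fingers": 255},
  {"linear": [-0.0005,0.045,0.0003],"delta_rot": [0,0,0],"fingers": 255},
  {"linear": [-0.0005,0.053,0.0003],"delta_rot": [0,0,0],"fingers": 255},
  {"linear": [-0.0005,0.058,0.0003],"delta_rot": [0,0,0],"fingers": 255},
  {"linear": [-0.0005,0.06,0.0003],"delta_rot": [0,0,0],"fingers": 255},
])

```text
time: 12.65
tool_pos: [0.4948, -0.0869, 0.0384]
tool_rot: [-0.001, 1.0, -0.031, 0.001]
contact_force: [0.5, 8.0, 6.1]
gripper_width: 0.082
```

Run:
```python
from h import *
where();plan(tro(.27,.0015,.0375),-93.54)
im=eyes.grab_frame("scene");cv2.imwrite("pics/s9.png",im[:,:,::-1])
crop("pics/s9.png","pics/s9a.png",180,110,340,230,5)
im=eyes.grab_frame("wrist");cv2.imwrite("pics/w9.png",im[:,:,::-1])
```

```text
t 12.65 X 0.0021 Y 0.2712 z 0.0384 yaw -93.6 F [0.5 8.  6.1] M [ 1.8  -0.15 -0.05] w 7.0 tilt [0.09 0.15]
at [ 0.4948 -0.0869  0.0384] yaw -93.6 lin [-0.0006  0.0012  0.0009] rv [-0.15 -0.08 -0.06] |l| 0.002
```

View pics/s9a.png

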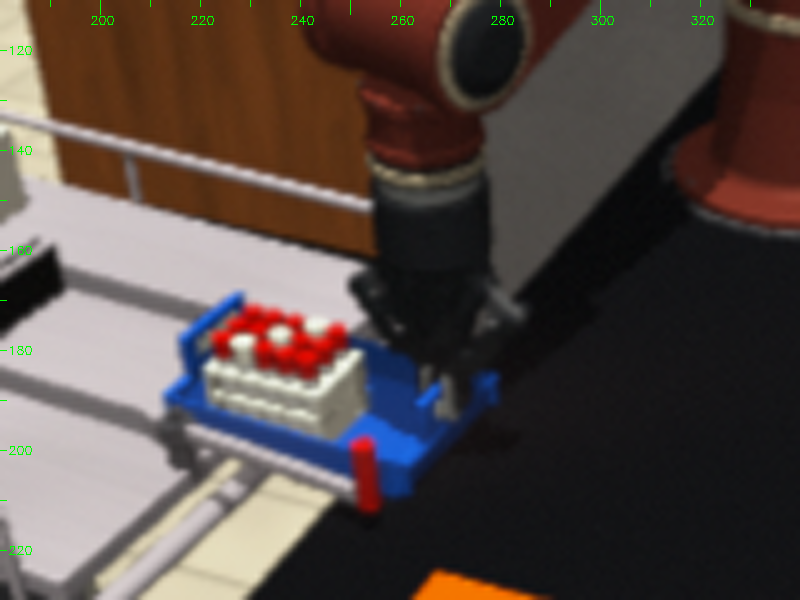

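View pics/w9.png

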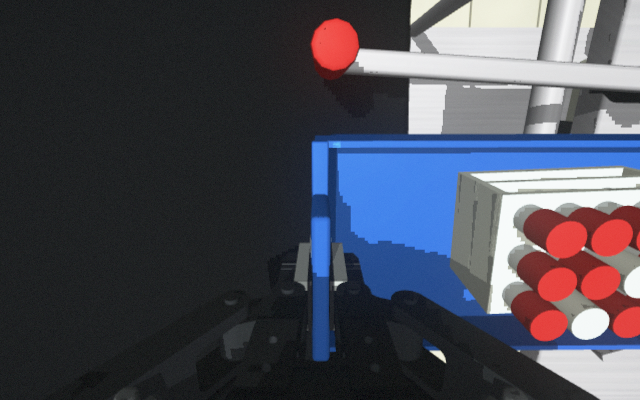

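Emit:
apply_moves([
  {"linear": [0,0.008,-0.0003],"delta_rot": [0,0,0],"fingers": 255},
  {"linear": [-0.0005,0.018,-0.0006],"delta_rot": [0,0,0],"fingers": 255},
  {"linear": [-0.0005,0.028,-0.0008],"delta_rot": [0,0,0],"fingers": 255},
  {"linear": [-0.0005,0.038,-0.0008],"delta_rot": [0,0,0],"fingers": 255},
  {"linear": [-0.0005,0.048,-0.0008],"delta_rot": [0,0,0],"fingers": 255},
  {"linear": [-0.0005,0.058,-0.0008],"delta_rot": [0,0,0],"fingers": 255},
  {"linear": [-0.0005,0.067,-0.0008],"delta_rot": [0,0,0],"fingers": 255},
  {"linear": [-0.0005,0.075,-0.0008],"delta_rot": [0,0,0],"fingers": 255},
])

```text
time: 13.55
tool_pos: [0.4878, -0.163, 0.0371]
tool_rot: [-0.0, 1.0, -0.031, -0.001]
contact_force: [0.7, 0.1, -5.8]
gripper_width: 0.079
```

Run:
```python
from h import *
where()
im=eyes.grab_frame("scene");cv2.imwrite("pics/s10.png",im[:,:,::-1])
crop("pics/s10.png","pics/s10a.png",160,110,320,230,5)
im=eyes.grab_frame("top");cv2.imwrite("pics/top10.png",im[:,:,::-1])
crop("pics/top10.png","pics/t10.png",380,150,550,280,4)
```

```text
t 13.55 X -0.0002 Y 0.1947 z 0.0371 yaw -93.57 F [ 0.7  0.1 -5.8] M [ 0.69 -0.09  0.03] w 6.8 tilt [-0.11  0.01]
```

View pics/s10a.png

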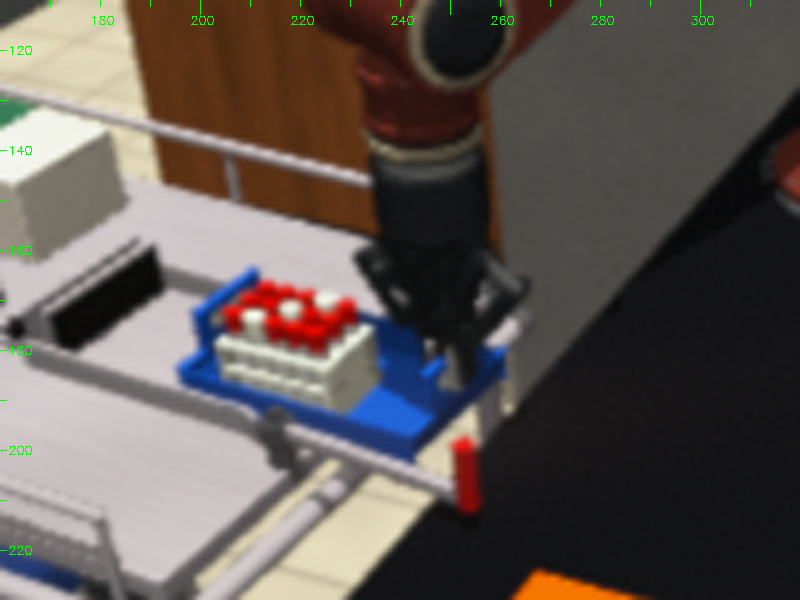

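View pics/t10.png

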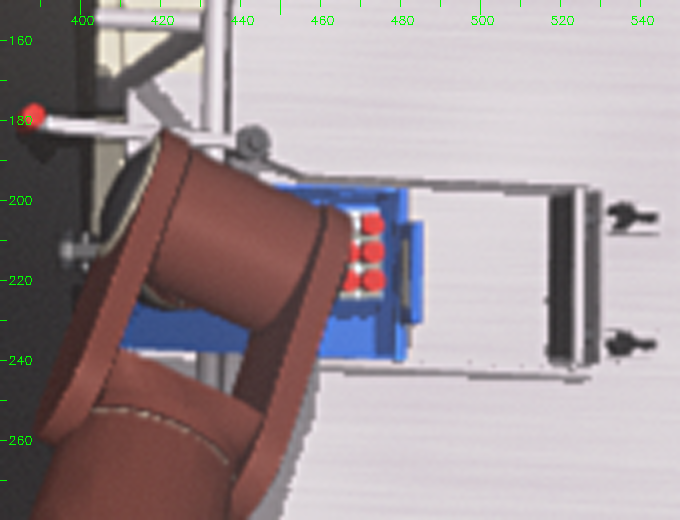

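Emit:
apply_moves([
  {"linear": [0,0,0.0004],"delta_rot": [0,0,0],"fingers": 255},
  {"linear": [0,0,0.0008],"delta_rot": [0,0,0],"fingers": 255},
  {"linear": [0,0,0.0012],"delta_rot": [0,0,0],"fingers": 255},
  {"linear": [0,0,0.0016],"delta_rot": [0,0,0],"fingers": 255},
  {"linear": [0,0,0.002],"delta_rot": [0,0,0],"fingers": 255},
  {"linear": [0,0,0.0024],"delta_rot": [0,0,0],"fingers": 255},
  {"linear": [0,0,0.0025],"delta_rot": [0,0,0],"fingers": 255},
  {"linear": [0,0,0.0025],"delta_rot": [0,0,0],"fingers": 255},
])

```text
time: 14.45
tool_pos: [0.489, -0.1622, 0.0358]
tool_rot: [0.0, 1.0, -0.031, 0.0]
contact_force: [-1.2, 0.7, -3.2]
gripper_width: 0.077
```

```bash
python3 -c "
from h import *
where()"
```

```text
t 14.45 X 0.0009 Y 0.1957 z 0.0358 yaw -93.54 F [-1.2  0.7 -3.2] M [ 0.56  0.07 -0.07] w 6.5 tilt [ 0.02 -0.  ]
```

Emit:
apply_moves([
  {"linear": [0,0,0.0003],"delta_rot": [0,0,0],"fingers": 255},
  {"linear": [0,0,0.0005],"delta_rot": [0,0,0],"fingers": 255},
  {"linear": [0,0,0.0008],"delta_rot": [0,0,0],"fingers": 255},
  {"linear": [0,0,0.001],"delta_rot": [0,0,0],"fingers": 255},
  {"linear": [0,0,0.0013],"delta_rot": [0,0,0],"fingers": 255},
  {"linear": [0,0,0.0015],"delta_rot": [0,0,0],"fingers": 255},
  {"linear": [0,0,0.0015],"delta_rot": [0,0,0],"fingers": 255},
  {"linear": [0,0,0.0015],"delta_rot": [0,0,0],"fingers": 255},
])

```text
time: 15.25
tool_pos: [0.4891, -0.1623, 0.0345]
tool_rot: [0.0, 1.0, -0.031, 0.0]
contact_force: [-1.3, 3.2, 1.7]
gripper_width: 0.082
```

```bash
python3 -c "
from h import *
where()"
```

```text
t 15.25 X 0.001 Y 0.1956 z 0.0345 yaw -93.55 F [-1.3  3.2  1.7] M [ 0.62  0.19 -0.09] w 7.0 tilt [ 0.03 -0.01]
```

```bash
python3 -c "
from h import *
plan(tro(.115,.001,.0345),-93.54)"
```

```text
at [ 0.4891 -0.1623  0.0345] yaw -93.55 lin [0.     0.0806 0.    ] rv [ 0.   -0.03 -0.01] |l| 0.081
```

Emit:
apply_moves([
  {"linear": [0,0.004,0],"delta_rot": [0,0,0],"fingers": 255},
  {"linear": [0,0.013,0],"delta_rot": [0,0,0],"fingers": 255},
  {"linear": [0,0.025,0],"delta_rot": [0,0,0],"fingers": 255},
  {"linear": [0,0.038,0],"delta_rot": [0,0,0],"fingers": 255},
  {"linear": [0,0.051,0],"delta_rot": [0,0,0],"fingers": 255},
  {"linear": [0,0.064,0],"delta_rot": [0,0,0],"fingers": 255},
  {"linear": [0,0.075,0],"delta_rot": [0,0,0],"fingers": 255},
  {"linear": [0,0.081,0],"delta_rot": [0,0,0],"fingers": 255},
])

```text
time: 16.05
tool_pos: [0.484, -0.2444, 0.0345]
tool_rot: [-0.0, 1.0, -0.032, 0.0]
contact_force: [0.6, 7.1, 4.0]
gripper_width: 0.086
```

Run:
```python
from h import *
where()
im=eyes.grab_frame("wrist");cv2.imwrite("pics/w11.png",im[:,:,::-1])
im=eyes.grab_frame("top");cv2.imwrite("pics/top11.png",im[:,:,::-1])
crop("pics/top11.png","pics/t11.png",380,150,550,280,4)
```

```text
t 16.05 X 0.001 Y 0.1133 z 0.0345 yaw -93.62 F [0.6 7.1 4. ] M [ 0.95 -0.14 -0.01] w 7.3 tilt [ 0.04 -0.  ]
```

View pics/w11.png

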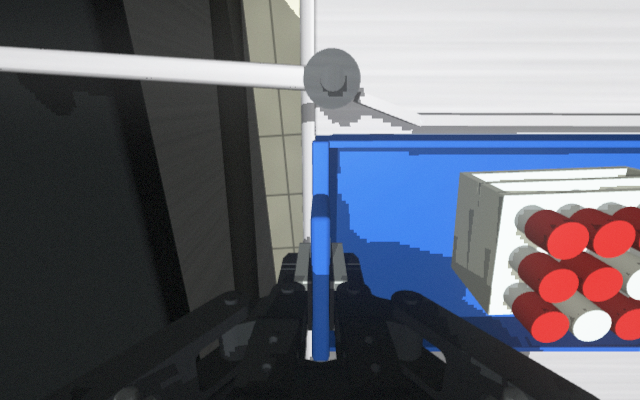

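View pics/t11.png

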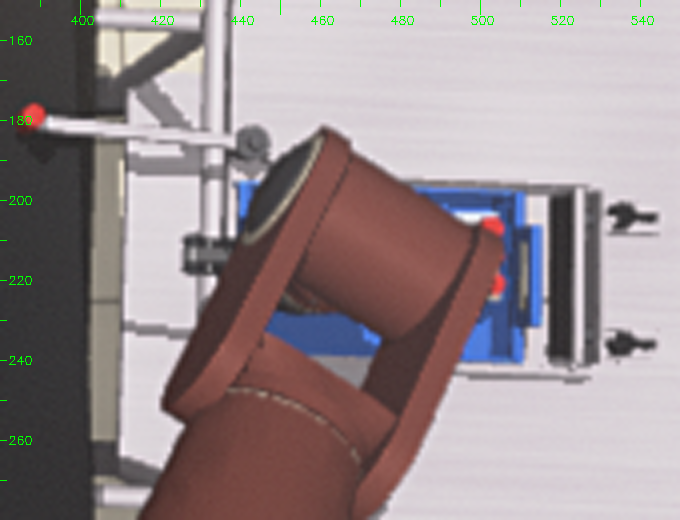

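Emit:
apply_moves([
  {"linear": [0,0,-0.0005],"delta_rot": [0,0,0],"fingers": 255},
  {"linear": [0,0.002,-0.001],"delta_rot": [0,0,0],"fingers": 255},
  {"linear": [0,0.006,-0.001],"delta_rot": [0,0,0],"fingers": 255},
  {"linear": [0,0.01,-0.001],"delta_rot": [0,0,0],"fingers": 255},
  {"linear": [0,0.014,-0.001],"delta_rot": [0,0,0],"fingers": 255},
  {"linear": [0,0.018,-0.001],"delta_rot": [0,0,0],"fingers": 255},
  {"linear": [0,0.021,-0.001],"delta_rot": [0,0,0],"fingers": 255},
  {"linear": [0,0.023,-0.001],"delta_rot": [0,0,0],"fingers": 255},
])

```text
time: 16.95
tool_pos: [0.4822, -0.2663, 0.0349]
tool_rot: [-0.0, 1.0, -0.031, -0.0]
contact_force: [1.1, 2.6, -3.1]
gripper_width: 0.078
```

```bash
python3 -c "
from h import *
where()"
```

```text
t 16.95 X 0.0005 Y 0.0913 z 0.0349 yaw -93.57 F [ 1.1  2.6 -3.1] M [ 0.46 -0.12  0.05] w 6.7 tilt [-0.02  0.02]
```

Emit:
apply_moves([
  {"linear": [0,0.001,0.0003],"delta_rot": [0,0,0],"fingers": 255},
  {"linear": [0,0.002,0.0005],"delta_rot": [0,0,0],"fingers": 255},
  {"linear": [0,0.003,0.0005],"delta_rot": [0,0,0],"fingers": 255},
  {"linear": [0,0.004,0.0005],"delta_rot": [0,0,0],"fingers": 255},
  {"linear": [0,0.005,0.0005],"delta_rot": [0,0,0],"fingers": 255},
  {"linear": [0,0.006,0.0005],"delta_rot": [0,0,0],"fingers": 255},
  {"linear": [0,0.0065,0.0005],"delta_rot": [0,0,0],"fingers": 255},
  {"linear": [0,0.0065,0.0005],"delta_rot": [0,0,0],"fingers": 255},
])

```text
time: 17.75
tool_pos: [0.482, -0.2727, 0.0346]
tool_rot: [0.0, 1.0, -0.031, 0.0]
contact_force: [0.3, 1.8, -2.6]
gripper_width: 0.084
```

Run:
```python
from h import *
where()
im=eyes.grab_frame("top");cv2.imwrite("pics/top12.png",im[:,:,::-1])
crop("pics/top12.png","pics/t12.png",460,180,560,250,8)
```

```text
t 17.75 X 0.0007 Y 0.0849 z 0.0346 yaw -93.55 F [ 0.3  1.8 -2.6] M [ 0.41 -0.14  0.08] w 7.2 tilt [ 0.   -0.01]
```

View pics/t12.png

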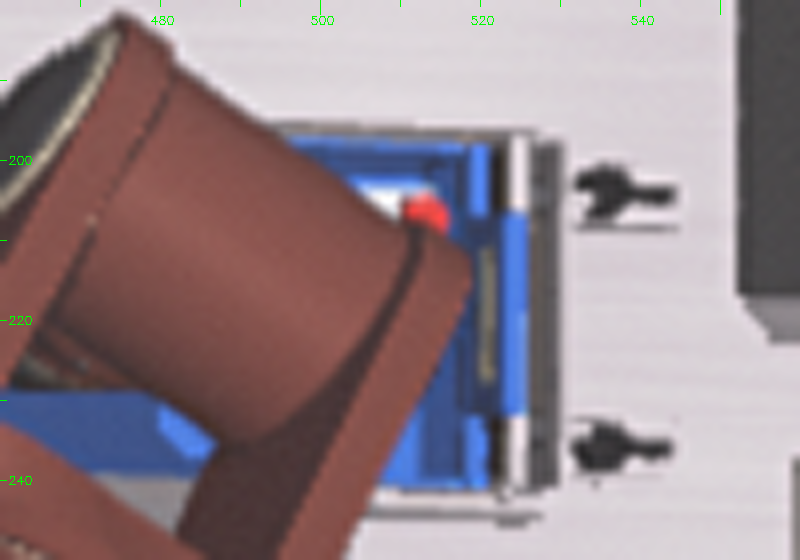

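Run:
```python
from h import *
def T(p): d=p[:2]-[.476,-.3574]; return np.array([d@[.9981,-.0618],d@[.0618,.9981]]).round(4)
f=lambda u,v,z:T(px2w("top",(u,v),z))
for v,u,w in((201,521.2,523.8),(238,520.8,523.2)): print("rim",f(u,v,.026),"stop",f(w,v,.042))
print("plate",f(526.2,210,.06),f(525.6,230,.06))
```

```text
rim [ 0.0487 -0.113 ] stop [ 0.0478 -0.1137]
rim [-0.0545 -0.1127] stop [-0.0543 -0.1128]
plate [ 0.022 -0.113] [-0.0324 -0.1117]
```

Emit:
apply_moves([
  {"linear": [0,0.001,0.0002],"delta_rot": [0,0,0],"fingers": 255},
  {"linear": [0,0.002,0.0003],"delta_rot": [0,0,0],"fingers": 255},
  {"linear": [0,0.003,0.0003],"delta_rot": [0,0,0],"fingers": 255},
  {"linear": [0,0.004,0.0003],"delta_rot": [0,0,0],"fingers": 255},
  {"linear": [0,0.004,0.0003],"delta_rot": [0,0,0],"fingers": 255},
  {"linear": [0,0.004,0.0003],"delta_rot": [0,0,0],"fingers": 255},
  {"linear": [0,0.004,0.0003],"delta_rot": [0,0,0],"fingers": 255},
  {"linear": [0,0.004,0.0003],"delta_rot": [0,0,0],"fingers": 255},
])

```text
time: 18.6
tool_pos: [0.4819, -0.2765, 0.0345]
tool_rot: [-0.0, 1.0, -0.031, 0.0]
contact_force: [0.9, 6.4, 0.3]
gripper_width: 0.078
```

Run:
```python
from h import *
where()
im=eyes.grab_frame("top");cv2.imwrite("pics/top13.png",im[:,:,::-1])
crop("pics/top13.png","pics/t13.png",460,180,560,250,8)
```

```text
t 18.6 X 0.0009 Y 0.0811 z 0.0345 yaw -93.55 F [0.9 6.4 0.3] M [ 0.73 -0.21 -0.03] w 6.6 tilt [0.02 0.  ]
```

View pics/t13.png

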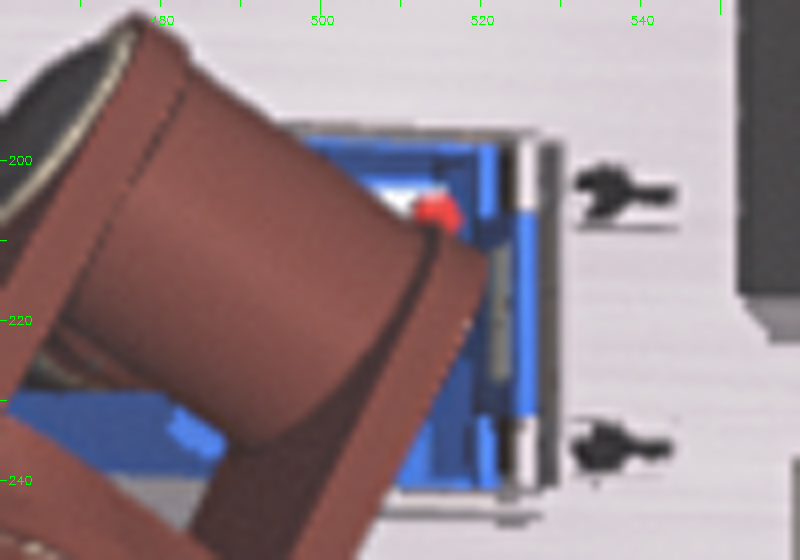

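Emit:
apply_moves([
  {"linear": [0,0,-0.0004],"delta_rot": [0,0,0],"fingers": 255},
  {"linear": [0,0.0005,-0.0004],"delta_rot": [0,0,0],"fingers": 255},
  {"linear": [0,0.001,-0.0004],"delta_rot": [0,0,0],"fingers": 255},
  {"linear": [0,0.0015,-0.0004],"delta_rot": [0,0,0],"fingers": 255},
  {"linear": [0,0.0015,-0.0004],"delta_rot": [0,0,0],"fingers": 255},
  {"linear": [0,0.0015,-0.0004],"delta_rot": [0,0,0],"fingers": 255},
  {"linear": [0,0.0015,-0.0004],"delta_rot": [0,0,0],"fingers": 255},
  {"linear": [0,0.0015,-0.0004],"delta_rot": [0,0,0],"fingers": 255},
])

```text
time: 19.45
tool_pos: [0.4815, -0.278, 0.0346]
tool_rot: [-0.0, 1.0, -0.031, -0.0]
contact_force: [0.4, 3.9, -2.8]
gripper_width: 0.082
```

```bash
python3 -c "
from h import *
where()"
```

```text
t 19.45 X 0.0006 Y 0.0796 z 0.0346 yaw -93.55 F [ 0.4  3.9 -2.8] M [ 0.58 -0.2   0.02] w 7.0 tilt [-0.01  0.  ]
```

Emit:
apply_moves([
  {"linear": [0,0.0005,0],"delta_rot": [0,0,0],"fingers": 255},
  {"linear": [0,0.001,0],"delta_rot": [0,0,0],"fingers": 255},
  {"linear": [0,0.001,0],"delta_rot": [0,0,0],"fingers": 255},
  {"linear": [0,0.0015,0],"delta_rot": [0,0,0],"fingers": 255},
  {"linear": [0,0.0015,0],"delta_rot": [0,0,0],"fingers": 255},
  {"linear": [0,0.0015,0],"delta_rot": [0,0,0],"fingers": 255},
  {"linear": [0,0.0015,0],"delta_rot": [0,0,0],"fingers": 255},
  {"linear": [0,0.0015,0],"delta_rot": [0,0,0],"fingers": 255},
])

```text
time: 20.25
tool_pos: [0.4815, -0.2795, 0.0347]
tool_rot: [0.0, 1.0, -0.031, -0.0]
contact_force: [0.4, 2.9, -2.4]
gripper_width: 0.083
```

Run:
```python
from h import *
where()
im=eyes.grab_frame("top");cv2.imwrite("pics/top14.png",im[:,:,::-1])
crop("pics/top14.png","pics/t14.png",480,180,580,250,8)
# sub-pixel track of stop white strip (rows 199-205, 234-238) & pole/other refs across pictures
for n in("top0","top11","top12","top13","top14"):
    g=cv2.imread(f"pics/{n}.png",0).astype(float)
    print(n,[ (lambda r:round(float((np.arange(518,536)*np.clip(r-150,0,None)).sum()/np.clip(r-150,0,None).sum()),2))(np.where(np.arange(518,536)<530,g[a:b,518:536].mean(0),0)) for a,b in((199,204),(235,239))])
```

```text
t 20.25 X 0.0007 Y 0.0781 z 0.0347 yaw -93.55 F [ 0.4  2.9 -2.4] M [ 0.69 -0.19  0.03] w 7.0 tilt [-0. -0.]
top0 [524.46, 524.46]
top11 [524.46, 524.4]
top12 [524.46, 524.35]
top13 [525.46, 525.45]
top14 [526.59, 526.45]
```

View pics/t14.png

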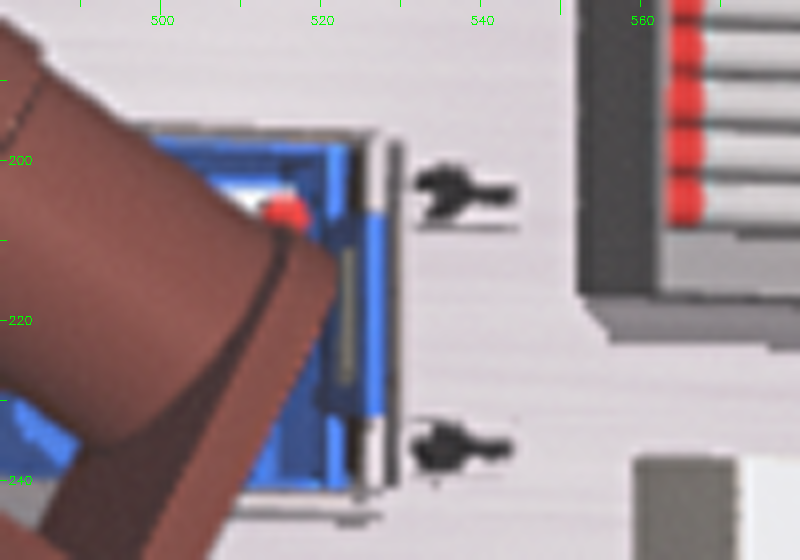

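Emit:
apply_moves([
  {"linear": [0,0.0003,0.0004],"delta_rot": [0,0,0],"fingers": 255},
  {"linear": [0,0.0003,0.0007],"delta_rot": [0,0,0],"fingers": 255},
  {"linear": [0,0.0003,0.0007],"delta_rot": [0,0,0],"fingers": 255},
  {"linear": [0,0.0003,0.0007],"delta_rot": [0,0,0],"fingers": 255},
  {"linear": [0,0.0003,0.0007],"delta_rot": [0,0,0],"fingers": 255},
  {"linear": [0,0.0003,0.0007],"delta_rot": [0,0,0],"fingers": 255},
  {"linear": [0,0.0003,0.0007],"delta_rot": [0,0,0],"fingers": 255},
  {"linear": [0,0.0003,0.0007],"delta_rot": [0,0,0],"fingers": 255},
])

```text
time: 21.1
tool_pos: [0.4816, -0.2796, 0.0345]
tool_rot: [-0.0, 1.0, -0.031, -0.0]
contact_force: [-0.7, 7.4, 1.2]
gripper_width: 0.079
```

```bash
python3 -c "
from h import *
where()"
```

```text
t 21.1 X 0.0008 Y 0.078 z 0.0345 yaw -93.55 F [-0.7  7.4  1.2] M [ 0.91 -0.04  0.02] w 6.7 tilt [-0.    0.03]
```

Emit:
apply_moves([
  {"linear": [0,0,0],"delta_rot": [0,0,0],"fingers": 225},
  {"linear": [0,0,0],"delta_rot": [0,0,0],"fingers": 205},
  {"linear": [0,0,0],"delta_rot": [0,0,0],"fingers": 180},
  {"linear": [0,0,0],"delta_rot": [0,0,0],"fingers": 160},
  {"linear": [0,0,-0.003],"delta_rot": [0,0,0],"fingers": 150},
  {"linear": [0,0,-0.01],"delta_rot": [0,0,0],"fingers": 150},
  {"linear": [0,0,-0.03],"delta_rot": [0,0,0],"fingers": 150},
  {"linear": [0,0,-0.06],"delta_rot": [0,0,0],"fingers": 150},
])

```text
time: 21.9
tool_pos: [0.4803, -0.2789, 0.0932]
tool_rot: [-0.001, 1.0, -0.031, -0.002]
contact_force: [-0.1, -0.4, 0.2]
gripper_width: 0.413
```

Run:
```python
from h import *
where()
im=eyes.grab_frame("top");cv2.imwrite("pics/top15.png",im[:,:,::-1])
im=eyes.grab_frame("wrist");cv2.imwrite("pics/w15.png",im[:,:,::-1])
for n in("top0","top14","top15"):
    g=cv2.imread(f"pics/{n}.png",0).astype(float)
    print(n,[ (lambda r:round(float((np.arange(518,536)*np.clip(r-150,0,None)).sum()/np.clip(r-150,0,None).sum()),2))(np.where(np.arange(518,536)<530,g[a:b,518:536].mean(0),0)) for a,b in((199,204),(235,239))])
```

```text
t 21.9 X -0.0006 Y 0.0786 z 0.0932 yaw -93.55 F [-0.1 -0.4  0.2] M [-0.03  0.02 -0.02] w 35.1 tilt [-0.18  0.13]
top0 [524.46, 524.46]
top14 [526.59, 526.45]
top15 [526.59, 526.45]
```

View pics/w15.png

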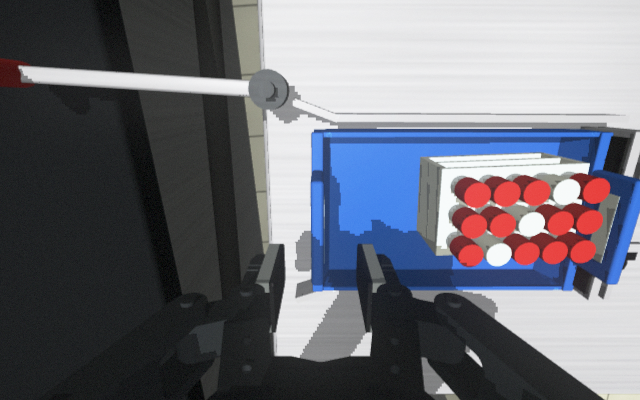

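```bash
python3 -c "
from h import *
plan((.584,-.096,.15),-6.4)"
```

```text
at [ 0.4844 -0.282   0.0996] yaw -93.55 lin [ 0.0883 -0.1916 -0.0507] rv [  0.59  -0.12 -87.14] |l| 0.217
```

Emit:
apply_moves([
  {"linear": [0,0,-0.02],"delta_rot": [0,0,0],"fingers": 130},
  {"linear": [0.005,-0.012,-0.04],"delta_rot": [0,0,-8],"fingers": 130},
  {"linear": [0.018,-0.04,-0.05],"delta_rot": [0,0,-16],"fingers": 130},
  {"linear": [0.032,-0.07,-0.05],"delta_rot": [0,0,-24],"fingers": 130},
  {"linear": [0.046,-0.1,-0.05],"delta_rot": [0,0,-32],"fingers": 130},
  {"linear": [0.06,-0.13,-0.05],"delta_rot": [0,0,-40],"fingers": 130},
  {"linear": [0.074,-0.16,-0.05],"delta_rot": [0,0,-48],"fingers": 130},
  {"linear": [0.084,-0.182,-0.05],"delta_rot": [0,0,-56],"fingers": 130},
])

```text
time: 22.8
tool_pos: [0.5772, -0.1016, 0.144]
tool_rot: [-0.0, 0.896, 0.445, 0.0]
contact_force: [-0.7, 0.4, -0.0]
gripper_width: 0.491
```

```bash
python3 -c "
from h import *
plan((.584,-.096,.14),-6.4)"
```

```text
at [ 0.5772 -0.1016  0.144 ] yaw -37.16 lin [0.0086 0.002  0.004 ] rv [  0.01  -0.01 -30.76] |l| 0.01
```

Emit:
apply_moves([
  {"linear": [0.0025,0.001,0.001],"delta_rot": [0,0,-7],"fingers": 130},
  {"linear": [0.005,0.001,0.002],"delta_rot": [0,0,-15],"fingers": 130},
  {"linear": [0.0085,0.002,0.004],"delta_rot": [0,0,-23],"fingers": 130},
  {"linear": [0.0085,0.002,0.004],"delta_rot": [0,0,-29],"fingers": 130},
  {"linear": [0.0085,0.002,0.004],"delta_rot": [0,0,-30.7],"fingers": 130},
  {"linear": [0.0085,0.002,0.004],"delta_rot": [0,0,-30.7],"fingers": 130},
  {"linear": [0.0085,0.002,0.004],"delta_rot": [0,0,-30.7],"fingers": 130},
  {"linear": [0.0085,0.002,0.004],"delta_rot": [0,0,-30.7],"fingers": 130},
])

```text
time: 23.6
tool_pos: [0.5834, -0.0979, 0.1401]
tool_rot: [0.0, 0.748, 0.663, 0.0]
contact_force: [0.2, -1.1, 0.3]
gripper_width: 0.491
```

Run:
```python
from h import *
where();s=state();print(s["tool_pos"])
im=eyes.grab_frame("wrist");cv2.imwrite("pics/w16.png",im[:,:,::-1]);np.save("pics/w16.npy",np.r_[s["tool_pos"],s["tool_rot"]])
```

```text
t 23.6 X 0.0911 Y 0.2656 z 0.1401 yaw -6.91 F [ 0.2 -1.1  0.3] M [-0.01 -0.08 -0.02] w 41.7 tilt [0.01 0.  ]
[ 0.5834 -0.0979  0.1401]
```

View pics/w16.png

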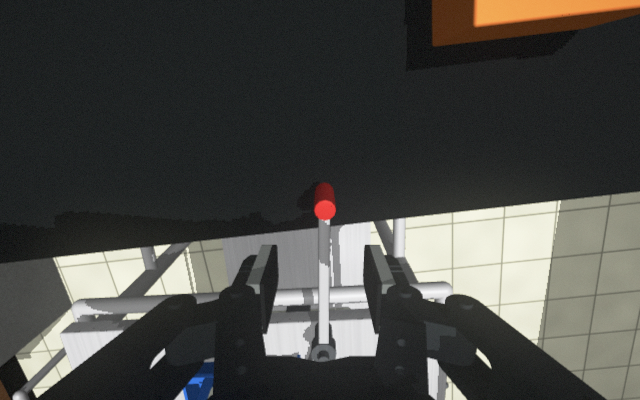

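Run:
```python
from h import *
a=np.load("pics/w16.npy");s={"tool_pos":a[:3],"tool_rot":a[3:]}
k=px2w("wrist",(324.5,210),.07,s);d=k[:2]-PIV;print(k,np.linalg.norm(d),np.degrees(np.arctan2(d[1],-d[0])))
plan((k[0],k[1],.04),-6.6)
```

```text
[ 0.5867 -0.0968  0.07  ] 0.15728628109232956 97.34377588354302
at [ 0.5834 -0.0979  0.1401] yaw -6.9 lin [0.0015 0.0032 0.1001] rv [ 0.01  0.   -0.3 ] |l| 0.1
```

Emit:
apply_moves([
  {"linear": [0.0005,0.001,0.008],"delta_rot": [0,0,0],"fingers": 130},
  {"linear": [0.001,0.002,0.024],"delta_rot": [0,0,0],"fingers": 130},
  {"linear": [0.0015,0.003,0.044],"delta_rot": [0,0,0],"fingers": 130},
  {"linear": [0.0015,0.003,0.064],"delta_rot": [0,0,0],"fingers": 130},
  {"linear": [0.0015,0.003,0.082],"delta_rot": [0,0,0],"fingers": 130},
  {"linear": [0.0015,0.003,0.094],"delta_rot": [0,0,0],"fingers": 140},
  {"linear": [0.0015,0.003,0.1],"delta_rot": [0,0,0],"fingers": 165},
  {"linear": [0.0015,0.003,0.1],"delta_rot": [0,0,0],"fingers": 180},
])

```text
time: 24.45
tool_pos: [0.5857, -0.0964, 0.0386]
tool_rot: [-0.001, 0.748, 0.664, -0.001]
contact_force: [-0.5, -0.6, -0.9]
gripper_width: 0.294
```

Run:
```python
from h import *
where();s=state();print(s["tool_pos"])
im=eyes.grab_frame("wrist");cv2.imwrite("pics/w17.png",im[:,:,::-1])
arc([95,90,84,77,70,63,56,49],yoff=90)
```

```text
t 24.45 X 0.0934 Y 0.2673 z 0.0386 yaw -6.85 F [-0.5 -0.6 -0.9] M [ 0.01 -0.03 -0.01] w 25.0 tilt [-0.13  0.04]
[ 0.5857 -0.0964  0.0386]
95 [ 0.0005 -0.0062 -0.0002] rz -1.9
90 [-0.0005 -0.02   -0.0002] rz -6.9
84 [-0.0033 -0.0363 -0.0002] rz -12.9
77 [-0.0088 -0.0548 -0.0002] rz -19.9
70 [-0.0164 -0.0725 -0.0002] rz -26.9
63 [-0.0262 -0.0891 -0.0002] rz -33.9
56 [-0.0379 -0.1045 -0.0002] rz -40.9
49 [-0.0514 -0.1183 -0.0002] rz -47.9
```

View pics/w17.png

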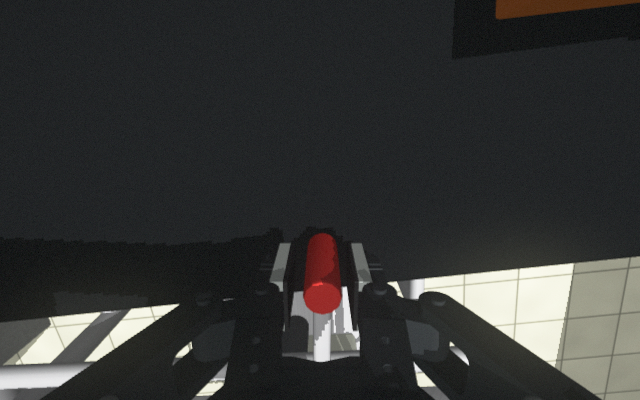

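Emit:
apply_moves([
  {"linear": [0.0005,-0.006,-0.0005],"delta_rot": [0,0,-2],"fingers": 180},
  {"linear": [-0.0005,-0.02,-0.0005],"delta_rot": [0,0,-7],"fingers": 180},
  {"linear": [-0.0035,-0.036,-0.0005],"delta_rot": [0,0,-13],"fingers": 180},
  {"linear": [-0.009,-0.055,-0.0005],"delta_rot": [0,0,-20],"fingers": 180},
  {"linear": [-0.0165,-0.0725,-0.0005],"delta_rot": [0,0,-27],"fingers": 180},
  {"linear": [-0.026,-0.089,-0.0005],"delta_rot": [0,0,-34],"fingers": 180},
  {"linear": [-0.038,-0.1045,-0.0005],"delta_rot": [0,0,-41],"fingers": 180},
  {"linear": [-0.0515,-0.1185,-0.0005],"delta_rot": [0,0,-48],"fingers": 180},
])

```text
time: 25.3
tool_pos: [0.4633, -0.1341, 0.0421]
tool_rot: [0.002, 0.411, 0.912, 0.0]
contact_force: [1.4, -0.1, -0.4]
gripper_width: 0.294
```

```bash
python3 -c "
from h import *
where()
arc([42,35,28,22,17,13,10,9],yoff=90)"
```

```text
t 25.3 X -0.0265 Y 0.222 z 0.0421 yaw 41.46 F [ 1.4 -0.1 -0.4] M [ 0.03 -0.15 -0.03] w 25.0 tilt [ 0.19 -0.05]
42 [-0.0003 -0.0191  0.002 ] rz -6.5
35 [-0.0037 -0.0381  0.002 ] rz -13.5
28 [-0.0094 -0.0566  0.002 ] rz -20.5
22 [-0.016  -0.0717  0.002 ] rz -26.5
17 [-0.0227 -0.0838  0.002 ] rz -31.5
13 [-0.0287 -0.093   0.002 ] rz -35.5
10 [-0.0337 -0.0996  0.002 ] rz -38.5
9 [-0.0355 -0.1017  0.002 ] rz -39.5
```

Emit:
apply_moves([
  {"linear": [0,-0.019,0.001],"delta_rot": [0,0,-6.5],"fingers": 180},
  {"linear": [-0.0035,-0.038,0.001],"delta_rot": [0,0,-13.5],"fingers": 180},
  {"linear": [-0.0095,-0.0565,0.001],"delta_rot": [0,0,-20.5],"fingers": 180},
  {"linear": [-0.016,-0.0715,0.001],"delta_rot": [0,0,-26.5],"fingers": 180},
  {"linear": [-0.0225,-0.084,0.001],"delta_rot": [0,0,-31.5],"fingers": 180},
  {"linear": [-0.0285,-0.093,0.001],"delta_rot": [0,0,-35.5],"fingers": 180},
  {"linear": [-0.0335,-0.0995,0.001],"delta_rot": [0,0,-38.5],"fingers": 180},
  {"linear": [-0.0355,-0.1015,0.001],"delta_rot": [0,0,-39.5],"fingers": 180},
])

```text
time: 26.1
tool_pos: [0.4103, -0.2283, 0.0409]
tool_rot: [0.001, 0.082, 0.997, -0.001]
contact_force: [-0.1, 1.2, 0.1]
gripper_width: 0.293
```

Run:
```python
from h import *
where()
im=eyes.grab_frame("wrist");cv2.imwrite("pics/w18.png",im[:,:,::-1])
arc([7,5,4,3,2,1,0],yoff=90)
```

```text
t 26.1 X -0.0735 Y 0.1248 z 0.0409 yaw 80.64 F [-0.1  1.2  0.1] M [0.12 0.01 0.02] w 24.9 tilt [ 0.12 -0.08]
7 [-0.0003 -0.0052  0.0007] rz -2.4
5 [-0.0006 -0.0107  0.0007] rz -4.4
4 [-0.0008 -0.0135  0.0007] rz -5.4
3 [-0.0011 -0.0162  0.0007] rz -6.4
2 [-0.0014 -0.019   0.0007] rz -7.4
1 [-0.0018 -0.0217  0.0007] rz -8.4
0 [-0.0022 -0.0244  0.0008] rz -9.4
```

View pics/w18.png

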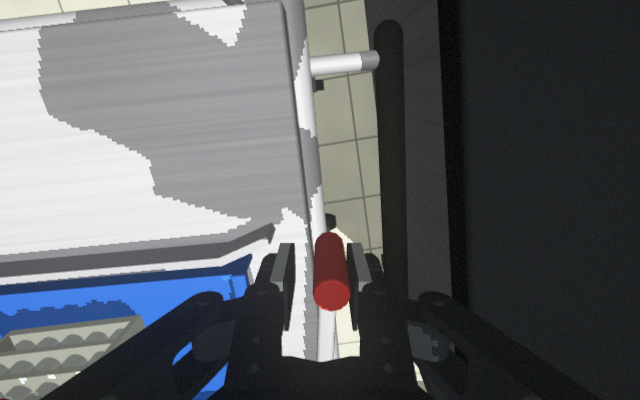

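Emit:
apply_moves([
  {"linear": [-0.0003,-0.005,0.0005],"delta_rot": [0,0,-2.4],"fingers": 180},
  {"linear": [-0.0005,-0.0105,0.0005],"delta_rot": [0,0,-4.4],"fingers": 180},
  {"linear": [-0.001,-0.0135,0.0005],"delta_rot": [0,0,-5.4],"fingers": 180},
  {"linear": [-0.001,-0.016,0.0005],"delta_rot": [0,0,-6.4],"fingers": 180},
  {"linear": [-0.0015,-0.018,0.0005],"delta_rot": [0,0,-7],"fingers": 180},
  {"linear": [-0.0015,-0.019,0.0005],"delta_rot": [0,0,-7.4],"fingers": 180},
  {"linear": [-0.0015,-0.019,0.0005],"delta_rot": [0,0,-7.4],"fingers": 180},
  {"linear": [-0.0015,-0.019,0.0005],"delta_rot": [0,0,-7.4],"fingers": 180},
])

```text
time: 26.95
tool_pos: [0.408, -0.2462, 0.0389]
tool_rot: [-0.0, 0.017, 1.0, -0.0]
contact_force: [-0.2, 0.3, -0.1]
gripper_width: 0.291
```

Run:
```python
from h import *
where();s=state();print(s["tool_pos"])
im=eyes.grab_frame("wrist");cv2.imwrite("pics/w19.png",im[:,:,::-1])
print(w2px("wrist",[*(PIV+.158*np.array([-np.cos(.0619),np.sin(.0619)])),.07]))
crop("pics/w19.png","pics/w19a.png",240,210,400,330,5)
```

```text
t 26.95 X -0.0747 Y 0.1068 z 0.0389 yaw 88.04 F [-0.2  0.3 -0.1] M [-0.03 -0.01  0.02] w 24.7 tilt [-0.01 -0.01]
[ 0.408  -0.2462  0.0389]
[326.6917 297.4086]
```

View pics/w19a.png

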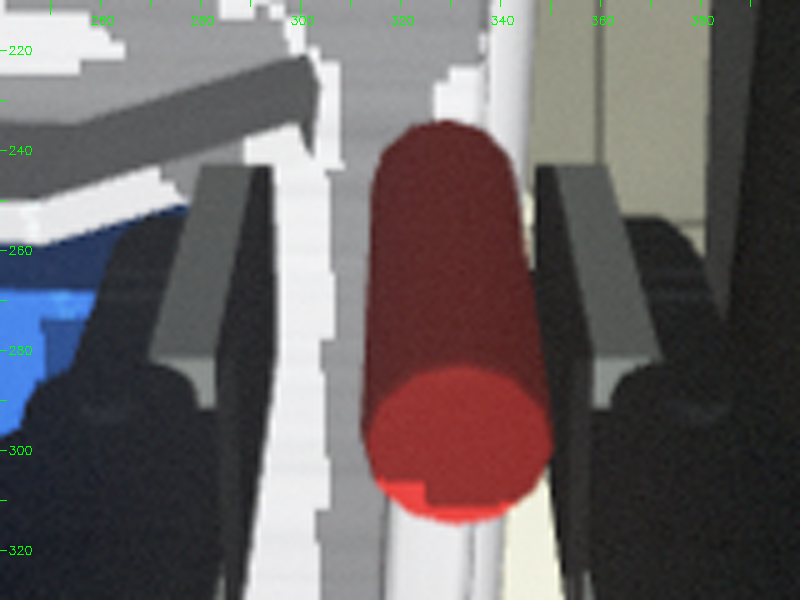

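Emit:
apply_moves([
  {"linear": [0,-0.0005,0],"delta_rot": [0,0,0],"fingers": 180},
  {"linear": [0,-0.001,0],"delta_rot": [0,0,0],"fingers": 180},
  {"linear": [0,-0.0015,0],"delta_rot": [0,0,0],"fingers": 180},
  {"linear": [0,-0.002,0],"delta_rot": [0,0,0],"fingers": 180},
  {"linear": [0,-0.002,0],"delta_rot": [0,0,0],"fingers": 180},
  {"linear": [0,-0.002,0],"delta_rot": [0,0,0],"fingers": 180},
  {"linear": [0,-0.002,0],"delta_rot": [0,0,0],"fingers": 180},
  {"linear": [0,-0.002,0],"delta_rot": [0,0,0],"fingers": 180},
])

```text
time: 27.8
tool_pos: [0.408, -0.2482, 0.0389]
tool_rot: [-0.0, 0.017, 1.0, 0.0]
contact_force: [-0.4, 1.0, -0.0]
gripper_width: 0.294
```

```bash
python3 -c "
from h import *
where()"
```

```text
t 27.8 X -0.0747 Y 0.1048 z 0.0389 yaw 88.05 F [-0.4  1.  -0. ] M [ 0.09  0.07 -0.  ] w 25.0 tilt [-0.  0.]
```

Back off a hair, open slightly, rise and move aside for a check.

Emit:
apply_moves([
  {"linear": [0,0.002,0],"delta_rot": [0,0,0],"fingers": 165},
  {"linear": [0,0.003,-0.004],"delta_rot": [0,0,0],"fingers": 160},
  {"linear": [0,0.003,-0.015],"delta_rot": [0,0,0],"fingers": 150},
  {"linear": [0,0.003,-0.04],"delta_rot": [0,0,0],"fingers": 150},
  {"linear": [0,0.003,-0.08],"delta_rot": [0,0,0],"fingers": 150},
  {"linear": [0,0.003,-0.12],"delta_rot": [0,0,0],"fingers": 150},
  {"linear": [0,0.003,-0.15],"delta_rot": [0,0,0],"fingers": 150},
  {"linear": [0,0.003,-0.16],"delta_rot": [0,0,0],"fingers": 150},
])

```text
time: 28.6
tool_pos: [0.4099, -0.2467, 0.2046]
tool_rot: [0.003, 0.017, 1.0, -0.003]
contact_force: [0.3, -0.9, 0.4]
gripper_width: 0.414
```

Emit:
apply_moves([
  {"linear": [0.01,0.01,0],"delta_rot": [0,0,0],"fingers": 150},
  {"linear": [0.02,0.03,0],"delta_rot": [0,0,0],"fingers": 150},
  {"linear": [0.02,0.06,0],"delta_rot": [0,0,0],"fingers": 150},
  {"linear": [0.02,0.09,0],"delta_rot": [0,0,0],"fingers": 150},
  {"linear": [0.02,0.11,0],"delta_rot": [0,0,0],"fingers": 150},
  {"linear": [0.02,0.12,0],"delta_rot": [0,0,0],"fingers": 150},
  {"linear": [0.02,0.12,0],"delta_rot": [0,0,0],"fingers": 150},
  {"linear": [0.02,0.12,0],"delta_rot": [0,0,0],"fingers": 150},
])

```text
time: 29.4
tool_pos: [0.3921, -0.125, 0.1988]
tool_rot: [-0.0, 0.017, 1.0, -0.0]
contact_force: [-1.1, 0.7, -0.7]
gripper_width: 0.41
```

Run:
```python
from h import *
where();s=state();print(s["tool_pos"])
im=eyes.grab_frame("top");cv2.imwrite("pics/top20.png",im[:,:,::-1])
crop("pics/top20.png","pics/t20.png",390,130,550,250,5)
im=eyes.grab_frame("scene");cv2.imwrite("pics/s20.png",im[:,:,::-1])
for n in("top0","top14","top15","top20"):
    g=cv2.imread(f"pics/{n}.png",0).astype(float)
    print(n,[ (lambda r:round(float((np.arange(518,536)*np.clip(r-150,0,None)).sum()/np.clip(r-150,0,None).sum()),2))(np.where(np.arange(518,536)<530,g[a:b,518:536].mean(0),0)) for a,b in((199,204),(235,239))])
```

```text
t 29.4 X -0.0981 Y 0.2268 z 0.1988 yaw 88.05 F [-1.1  0.7 -0.7] M [-0.05  0.07 -0.04] w 34.9 tilt [-0.02 -0.02]
[ 0.3921 -0.125   0.1988]
top0 [524.46, 524.46]
top14 [526.59, 526.45]
top15 [526.59, 526.45]
top20 [526.57, 526.44]
```

View pics/t20.png

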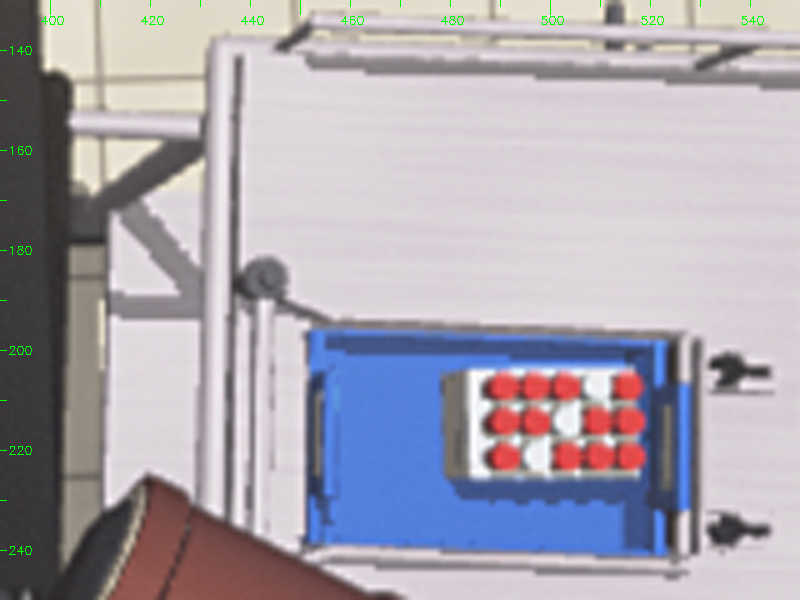

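View pics/s20.png

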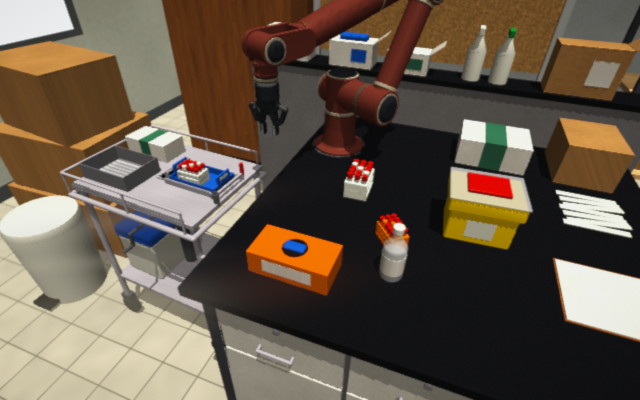

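Run:
```python
from h import *
s=state()
im=eyes.grab_frame("wrist");cv2.imwrite("pics/w21.png",im[:,:,::-1]);np.save("pics/w21.npy",np.r_[s["tool_pos"],s["tool_rot"]])
print(w2px("wrist",(.409,-.243,.07),s),w2px("wrist",(*PIV,.033),s))
```

```text
[188.9197 210.8137] [214.2932 329.3129]
```

View pics/w21.png

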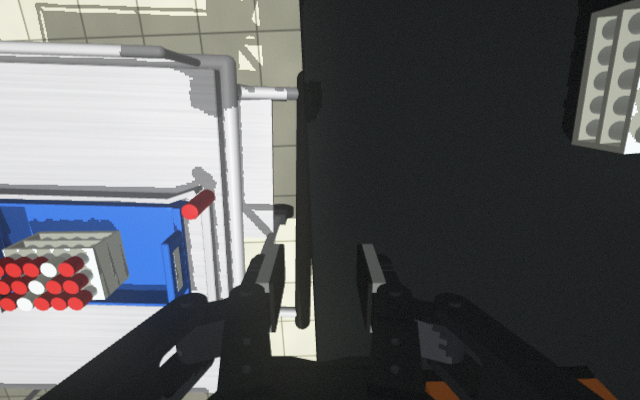

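Run:
```python
from h import *
a=np.load("pics/w21.npy");s={"tool_pos":a[:3],"tool_rot":a[3:]}
k=px2w("wrist",(189.5,211.5),.07,s);d=k[:2]-PIV;f=np.arctan2(d[1],-d[0]);print(k,np.linalg.norm(d),"beta",f-.0619)
crop("pics/w21.png","pics/w21a.png",100,170,260,310,5)
s=state();print(s["joint_vel"].round(4),s["contact_force"])
```

```text
[ 0.4097 -0.2426  0.07  ] 0.15726559463538192 beta 0.0031191772875640844
[ 0.001   0.0004 -0.      0.0015  0.0013  0.0019] [ 0.1739  0.402  -0.1678]
```

View pics/w21a.png

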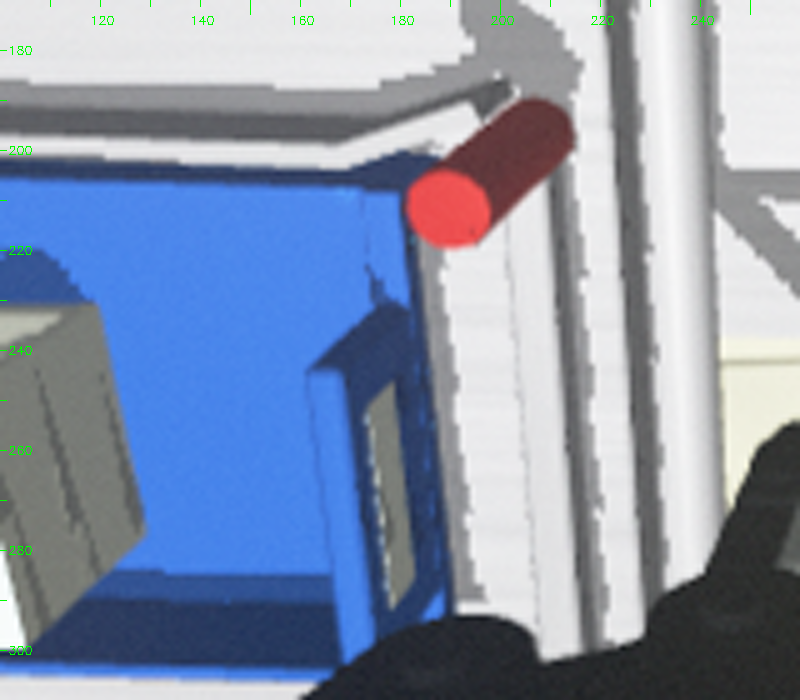

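```bash
python3 -c "
from plant import job_done;print(job_done())"
```

```text
the job is handed in; nothing more can be done
None
```

I swung the lock bar out to about 1.62 rad, slid the tray home by its trailing hand plate, swung the bar shut and handed the job in at about 29.5 s. `job_done()` gives no verdict, so success rests on my own checks.

**Crossing the gap:** the tool tilted by no more than about 0.2°. I lowered the tray about 3 mm until the wrist force showed it was on the deck, then pushed it in. Once it was on the deck I read no more than 7.4 N along y at the wrist between moves, under the 12 N at which the trolley rolls. I took no force readings during a move.

**Last checks:**

| What | Last measurement | Limit |
|---|---|---|
| Back stop | pressed in about 5.8 mm (top camera, good to about 1 mm), unchanged after release and after shutting the bar | more than 3 mm |
| Tray place in the bay | about 0–1 mm off the middle sideways; y about -18 mm, from where the tool held it | 8 mm sideways; y below 6 mm |
| Lock bar | about 0.003 rad (wrist camera) | under 0.10 rad |
| Rack | looks upright on the tray's floor | 0.08 rad |
| Trolley and other things on the bench | no visible shift in the last pictures | 6 mm and 25 mm |
| Arm | clear of everything, at z about 0.2 m | touches nothing |

**Disagreements:**
- The top camera put the tray and the trolley both 2–3 mm further to -x than the wrist camera did. They still agreed with each other to about 1 mm.
- The tool moved 6.8 mm between my estimated first contact with the stop and the end, against 5.8 mm of stop movement. I put that down to the contact estimate.

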